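Portion tea nuggets with the scoop

TASK

Take the lid off the bamboo tea tray and lay it on the cork mat, then use the scoop to move every tea nugget from the tray into the wide brown cup; keep the fingers off the tea. When all the tea is in the cup, stand the scoop upright on its rest plate and put the lid properly back on the tray, leaving the cup standing and the frog, small tea cup, tongs and tea pick alone.

Things in the scene. Friction and masses are not known exactly. Their poses are not given: they have to be found in the camera images.
- tier: Bamboo tray, fixed: outside 252 x 132 x 58 mm high, walls and floor 6 mm, inside 240 x 120 mm. Origin: centre of underside, on the table; x along its length away from the robot, z up. Inner floor is flat, 6 mm up, from x -104 to +90 mm; then a 45 degree slope rises to x +120 mm, 36 mm up; at the near end a 45 degree bevel, 16 mm high. Tea starts at x -10 to +80 mm, near part empty.
- lid: Loose bamboo lid, 160 g. Origin: centre of underside; x along its length. Locating block 230 x 110 x 5 mm below (5 mm play inside the rim), board 252 x 132 x 8 mm (top 13 mm up), dark wooden grip bar 70 mm (x) x 18 mm (y), from 13 to 47 mm up. Seated, its origin is 53 mm above the tray's origin, centred; either way round fits.
- scoop: Steel scoop with an upright red rubber-coated grip, 200 g. Origin: underside, straight below the grip; x to its open mouth, z up. Floor 2.5 mm thick, x -10 to +66 mm (lip), 108 mm wide; walls 3 mm thick: sides (x -9 to +43) and back 40 mm high. Stem 14 x 16 mm at x 0; grip block 32 mm (x) x 20 mm (y), 72 to 128 mm up: pinch it across y at about 100 mm. Holds four or five nuggets.
- rest: The scoop's rest: thin dark plate lying fixed on the table, 140 x 124 x 4 mm. Its origin (on the table) is where the scoop's origin belongs; the plate reaches from x = -46 to x = +94 mm, y from -62 to +62 mm. Its x is the way the scoop points at the start.
- mat: Cork mat for the lid, fixed on the table, 262 x 146 x 4 mm. Origin: centre of its underside; x along its length.
- cup: Wide glazed brown cup, loose, 450 g: 140 mm across its rim, 65 mm high, wall 5 mm. Origin: centre of its underside; z up.
- tea0: Pressed tea nugget in smooth waxed wrapping, dark green, 28 mm across and 26 mm high with bevelled edges, 12 g. Origin: centre of one flat end, the z axis runs through the nugget (it may lie on its side). May be absent.
- tea1: Pressed tea nugget in smooth waxed wrapping, dark green, 28 mm across and 26 mm high with bevelled edges, 12 g. Origin: centre of one flat end, the z axis runs through the nugget (it may lie on its side). May be absent.
- tea2: Pressed tea nugget in smooth waxed wrapping, dark green, 28 mm across and 26 mm high with bevelled edges, 12 g. Origin: centre of one flat end, the z axis runs through the nugget (it may lie on its side). May be absent.
- tea3: Pressed tea nugget in smooth waxed wrapping, dark green, 28 mm across and 26 mm high with bevelled edges, 12 g. Origin: centre of one flat end, the z axis runs through the nugget (it may lie on its side). May be absent.
- tea4: Pressed tea nugget in smooth waxed wrapping, dark green, 28 mm across and 26 mm high with bevelled edges, 12 g. Origin: centre of one flat end, the z axis runs through the nugget (it may lie on its side). May be absent.
- tea5: Pressed tea nugget in smooth waxed wrapping, dark green, 28 mm across and 26 mm high with bevelled edges, 12 g. Origin: centre of one flat end, the z axis runs through the nugget (it may lie on its side). May be absent.
- tea6: Pressed tea nugget in smooth waxed wrapping, dark green, 28 mm across and 26 mm high with bevelled edges, 12 g. Origin: centre of one flat end, the z axis runs through the nugget (it may lie on its side). May be absent.
- tea7: Pressed tea nugget in smooth waxed wrapping, dark green, 28 mm across and 26 mm high with bevelled edges, 12 g. Origin: centre of one flat end, the z axis runs through the nugget (it may lie on its side). May be absent.
- tea8: Pressed tea nugget in smooth waxed wrapping, dark green, 28 mm across and 26 mm high with bevelled edges, 12 g. Origin: centre of one flat end, the z axis runs through the nugget (it may lie on its side). May be absent.
- frog: Green ceramic pet frog, 80 mm long, 75 mm tall. Bystander. Origin: centre of its underside.
- teacup: Small brown tea cup, 68 mm across, 55 mm tall. Bystander. Origin: centre of its underside.
- tongs: Bamboo tongs lying flat, 185 mm long. Bystander. Origin: middle of the underside, x along its length.
- pick: Tea pick with a dark handle lying flat, 145 mm long. Bystander. Origin: middle of the underside, x along its length.
Mind the look-alikes: they are no part of the job. What is shaped like the scoop but yellow is not meant.

How it is judged:
On the way, in this order (a step that is already met when the one before it is completed fails the run):
1. the lid lies flat on the cork mat (horizontal distance between lid and mat below 0.07 m and z of lid in the frame of mat below 0.012 m and angle between lid's own z axis and vertical below 0.12 rad), for 0.2 s.
2. the scoop is lifted (height (world z) of scoop above 0.05 m), for 0.2 s.
3. every tea nugget present is in the cup (horizontal distance between each of tea0, tea1, tea2, tea3, tea4, tea5, tea6, tea7, tea8 and cup below 0.067 m and z of tea0 in the frame of cup between -0.005 and 0.066 m and z of tea1 in the frame of cup between -0.005 and 0.066 m and z of tea2 in the frame of cup between -0.005 and 0.066 m and z of tea3 in the frame of cup between -0.005 and 0.066 m and z of tea4 in the frame of cup between -0.005 and 0.066 m and z of tea5 in the frame of cup between -0.005 and 0.066 m and z of tea6 in the frame of cup between -0.005 and 0.066 m and z of tea7 in the frame of cup between -0.005 and 0.066 m and z of tea8 in the frame of cup between -0.005 and 0.066 m), for 0.3 s.
At the end, for the whole second after the job is handed in: All nuggets present lie in the upright cup (within 67 mm of its axis, under 66 mm up); lid seated on the tray (10 mm, 0.12 rad, level to 0.06 rad, height to 4 mm); scoop upright on its rest (45 mm, 0.12 rad); both at rest (all of step 3 and x of lid in the frame of tier between -0.01 and 0.01 m and y of lid in the frame of tier between -0.01 and 0.01 m and z of lid in the frame of tier between 0.049 and 0.057 m and angle between lid's own z axis and vertical below 0.06 rad and angle between the x axis of lid and the x axis of tier, either way round below 0.12 rad and horizontal distance between scoop and rest below 0.045 m and z of scoop in the frame of rest below 0.012 m and angle between scoop's own z axis and vertical below 0.12 rad and angle between cup's own z axis and vertical below 0.1 rad and height (world z) of cup below 0.01 m and linear speed of each of lid, scoop below 0.02 m/s); the robot touches nothing.
It fails at once if the fingers touch a tea nugget (contact force between the fingers and tea0 above 0.3 N or contact force between the fingers and tea1 above 0.3 N or contact force between the fingers and tea2 above 0.3 N or contact force between the fingers and tea3 above 0.3 N or contact force between the fingers and tea4 above 0.3 N or contact force between the fingers and tea5 above 0.3 N or contact force between the fingers and tea6 above 0.3 N or contact force between the fingers and tea7 above 0.3 N or contact force between the fingers and tea8 above 0.3 N).
It fails at once if the cup is tipped over (angle between cup's own z axis and vertical above 0.6 rad).
It fails at once if the frog, small tea cup, tongs or tea pick is disturbed (distance of any of frog, teacup, tongs, pick from where it was at the start of the episode above 0.03 m or angle between any of frog, teacup, tongs, pick's own z axis and vertical above 0.5 rad).
Of tea0, tea1, tea2, tea3, tea4, tea5, tea6, tea7, tea8 only 4 to 6 are there at a start; the rules pass over those that are not, and their reading is None.
At some moment in a run one of scoop, lid, cup may be knocked a few centimetres aside while the robot is not near it.
It also fails if it takes over 210 s, if anything falls off the work surface, if the arm or the gripper's body presses on something with over 40 N, if the wrist force passes 120 N, or if a joint passes its speed limit or range.

ROBOT

A 7-joint arm with a two-finger parallel gripper is mounted at the origin on the work surface. World frame = base frame: x ahead of the robot, y to its left, z up, the work surface at z = 0. Lengths are in m, angles in rad, forces in N, time in s.
With the tool pointing down it reaches from about 0.425 to 0.875 m from the base axis. Payload 9.9 kg.
Tool frame: the origin (TCP) lies at the very end of the fingers, on their centre line; the grasp point (between the pads) lies 19 mm behind it (r.grip_point_offset is the distance from the TCP to the grasp point, in m); z points along the fingers, y is the direction in which the jaws open and shut (so a half turn about z gives the same grasp; the last joint's range is limited). The gripper opens to 85 mm and grips with 20 to 120 N. Pads are 22 mm wide; open, the fingers measure 114 mm over their backs; the gripper's body (76 mm by 85 mm) begins 54 mm behind the grasp point. The pads swing forward as they close: fully open they stand 13 mm farther back than shut.
Start: joints at [-1.195, 0.576, 0.025, 1.437, -0.015, 1.129, -0.057], TCP at [0.3, 0.605, 0.231] pointing down, gripper open.
Joint ranges: [-2.76, 2.76], [-0.34, 2.15], [-1.52, 1.57], [0.19, 2.46], [-1.09, 4.23], [0.17, 1.99], [-2.82, 2.82]. Speed limits (rad/s): [2.22, 2.22, 3.01, 3.01, 3.14, 3.14, 3.14].

INTERFACE

Orientations are given as a unit quaternion [w, x, y, z].
In Python, from workcell import sensors, viewer, ticket, r gives the robot as it stands.
- The arm moves only by the shell command python3 -m pendant 'ROWS' [FORCE]. ROWS is text: rows parted by semicolons, each of 7 numbers parted by spaces: the shift along the tool's x, y, z in mm, then the turn, a rotation vector about the tool's x, y, z in degrees, then the gripper's target within -1 to 1 (fully open at 1, half-way at 0, shut at -1). In form: tx ty tz wx wy wz fingers; .... A call has 1 to 12 rows; each row is the pose to reach, as a shift and turn from the pose commanded when the call began, along the tool's axes at that moment; what a row does not reach only later rows make up. A row lasts 1/8 s, in which the tool goes at most 62.5 mm and 10.7 degrees, less where a joint would pass 70% of its speed; a pose out of reach is approached as far as the arm can. A call with a gripper value outside its range is refused whole. The fingers move at their own pace and stop on an object; FORCE is the grip in N (left out, the last holds). Time passes only in rows, so rows that repeat a pose let the fingers close. It gives the time, the measured TCP pose, the force and the opening at its end, in the units of the state.
- sensors.sense(): the state, without advancing time (a new reading comes with each control period).
- viewer.get_image(name): name is "side" or "top" or "wrist"; returns the picture (480x640x3 uint8, red, green, blue); there is no depth.
- viewer.camera_model(name): a dict with "camera_matrix" (3x3 intrinsics, pixels), "world_from_camera" (4x4, takes a point from camera to world coordinates). Camera axes: x right, y up, looking along -z (the intrinsics and any distortion apply to the point x, -y, -z); pixel columns grow to the right and rows downward; lengths in m; the calibration is good to about 2 mm. A picture is of the moment at which its call begins: read the wrist's pose just before it. camera_model takes no time and is no camera call; for the wrist camera it gives the pose at the moment of the call.
- ticket.hand_in(): hands the job in, once; it reports no verdict.
The state is a dict: "t": time; "qpos": joint angles; "qvel": joint speeds; "effort": joint torques, N m; "ee_pos": TCP position; "tool_rot": TCP orientation; "force": force on the tool from outside, world axes, zero at the start; "torque": the same for the moment, N m; "width": opening from 0.0 (shut) to 1.0 (fully open).
Only numpy, scipy, OpenCV 4.12 (cv2) and the standard library are available. Lean on these libraries where they do the work, as an engineer would, in place of code of your own. Each camera call takes 0.05 s, during which the arm holds its last target.

## Working session

There is one attempt and no reset: what is moved stays moved. The work goes in short steps, Python scripts to look and compute and a shell command to move; the robot and the scene stay as the last step left them, time stands still between calls to the robot, and variables do not carry over. Pictures are saved under pics/ and viewed, and the job is handed in when it is done.

```bash
ls; mkdir -p pics
cat > h.py <<'E'
import numpy as np, cv2
from workcell import sensors, viewer, ticket, r
def snap(n,f):
    m=viewer.camera_model(n); im=viewer.get_image(n); cv2.imwrite('pics/'+f+'.png',im[:,:,::-1]); np.savez('pics/'+f,K=m['camera_matrix'],T=m['world_from_camera']); return im
def load(f):
    d=np.load('pics/'+f+'.npz'); return d['K'],d['T']
def px2w(f,u,v,z):
    K,T=load(f); d=np.linalg.inv(K)@[u,v,1]; d=T[:3,:3]@[d[0],-d[1],-d[2]]; o=T[:3,3]; return o+d*(z-o[2])/d[2]
def w2px(f,p):
    K,T=load(f); c=np.linalg.inv(T)@np.r_[p,1]; q=K@[c[0],-c[1],-c[2]]; return q[:2]/q[2]
E
python3 - <<'E'
from h import *
snap('top','t0');snap('side','s0');snap('wrist','w0')
print(viewer.camera_model('top')); print(sensors.sense())
E
```

```text
pics
{'camera_matrix': array([[524.22470013,   0.        , 321.03485893],
       [  0.        , 524.22470013, 240.95392033],
       [  0.        ,   0.        ,   1.        ]]), 'world_from_camera': array([[ 0.02060428,  0.9982658 , -0.05514387,  0.47237142],
       [-0.99973204,  0.0211538 ,  0.00940007,  0.0195502 ],
       [ 0.01055027,  0.05493541,  0.99843417,  1.31323173],
       [ 0.        ,  0.        ,  0.        ,  1.        ]])}
{'t': 0.15, 'qpos': array([-1.1948168 ,  0.5763242 ,  0.0248488 ,  1.43771306, -0.01498214,
        1.12902526, -0.05651025]), 'qvel': array([ 0.0006705 ,  0.00082447,  0.00047043, -0.00410899, -0.00179044,
       -0.00124527, -0.00116402]), 'effort': array([ 3.92816844e-03, -7.66266918e+01,  2.25335240e+00, -2.86187106e+01,
        1.56097265e-02,  9.77629912e-03,  3.74955175e-05]), 'ee_pos': array([0.29937129, 0.60458802, 0.23065134]), 'tool_rot': array([-1.08485639e-04,  2.27855448e-01,  9.73694758e-01, -6.33429894e-04]), 'force': array([ 0.27277125,  0.8729455 , -0.02200089]), 'torque': array([0.03517584, 0.02601175, 0.04981457]), 'width': 1.0003444662173044}
```

View pics/t0.png

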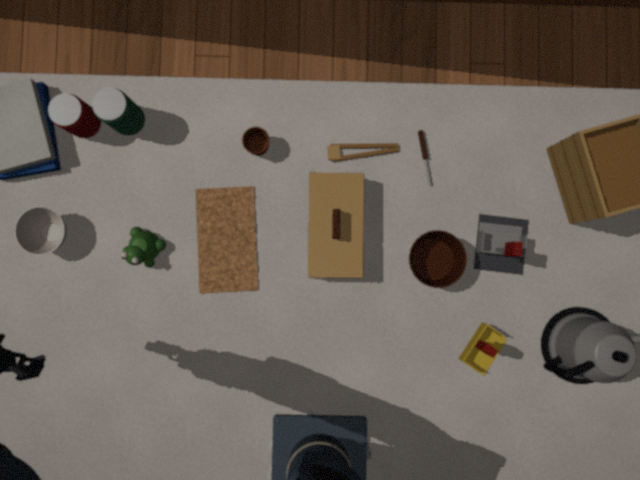

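View pics/s0.png

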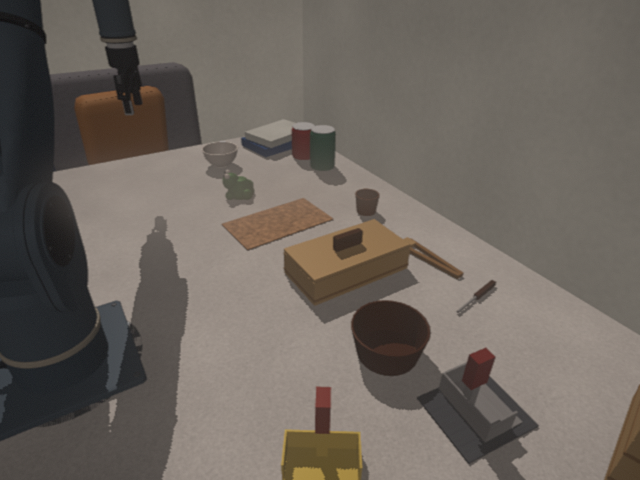

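View pics/w0.png

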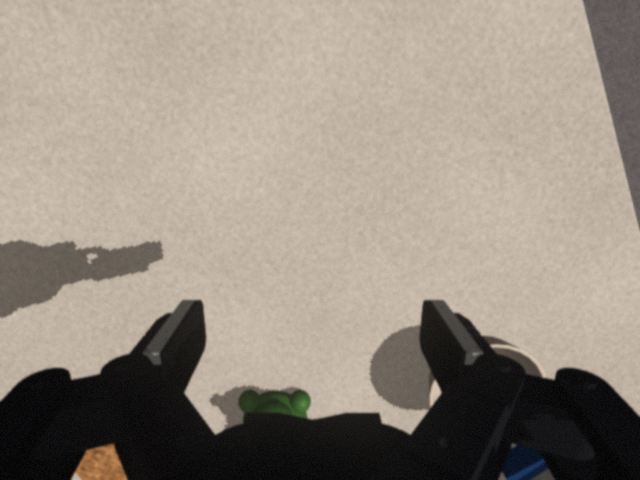

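The top view shows the lidded tray at (336,225), the mat at (227,240), the brown cup at (438,260), and the scoop on its rest at (500,244) with the mouth to the left. I'll enlarge it to measure.

Run:
```python
import cv2
im=cv2.imread('pics/t0.png')
cv2.imwrite('pics/t0a.png',cv2.resize(im[160:310,180:380],None,fx=4,fy=4,interpolation=cv2.INTER_CUBIC))
cv2.imwrite('pics/t0b.png',cv2.resize(im[190:390,390:550],None,fx=3,fy=3,interpolation=cv2.INTER_CUBIC))
```

```text
(no output)
```

View pics/t0a.png

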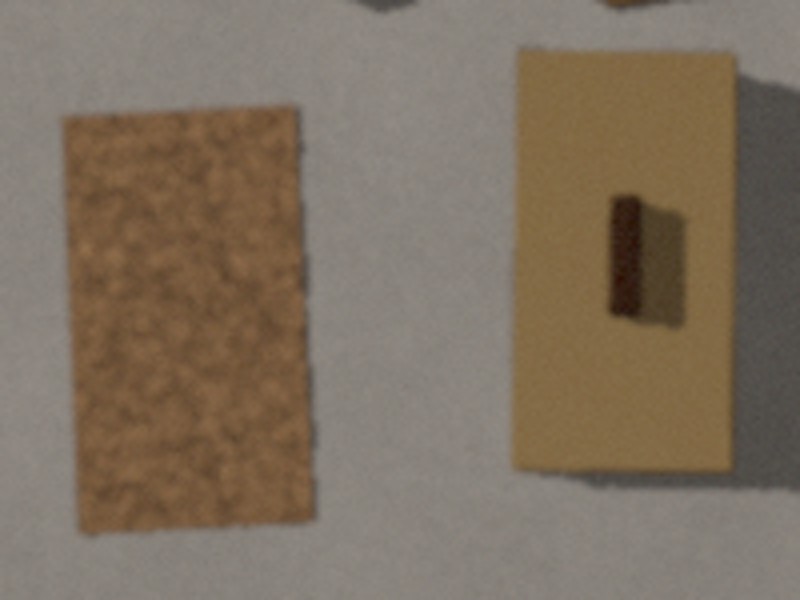

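View pics/t0b.png

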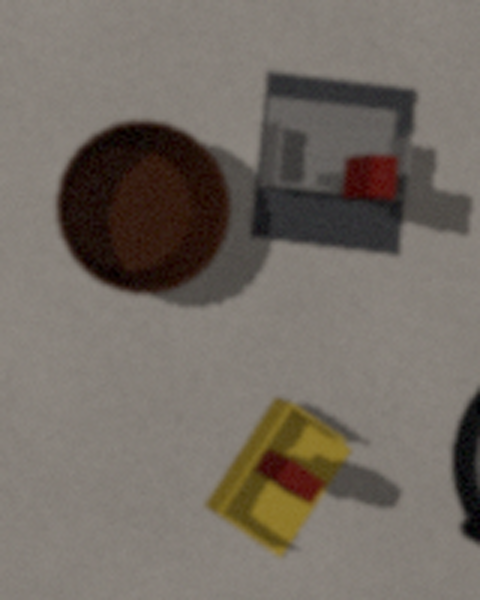

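Run:
```python
from h import *
f='t0'
def P(c,s,o,z): return np.array([px2w(f,o[0]+u/s,o[1]+v/s,z) for u,v in c])
def rep(n,p):
    c=p.mean(0); e=(p[0]+p[1]-p[2]-p[3])[:2]; print(n,c.round(4),'yaw of "up" deg',np.degrees(np.arctan2(e[1],e[0])).round(2),'w',[np.linalg.norm(p[i]-p[(i+1)%4]).round(4) for i in range(4)])
a=(180,160);b=(390,190)
rep('lid',P([(518,50),(735,50),(732,470),(514,470)],4,a,.066))
rep('bar',P([(612,196),(640,196),(638,317),(609,316)],4,a,.100))
rep('mat',P([(63,117),(298,106),(315,520),(80,532)],4,a,.004))
rep('rest',P([(267,72),(415,92),(400,253),(252,237)],3,b,.004))
rep('grip',P([(350,158),(398,156),(396,198),(345,195)],3,b,.128))
p=P([(58,207),(229,207),(144,121),(144,293)],3,b,.065);print('cup',p[:2].mean(0),p[2:].mean(0),np.ptp(p,0))
for n,u,v in [('frog',145,247),('teacup',257,141),('tongsL',330,152),('tongsR',398,148),('pick',431,183),('pick2',422,132)]: print(n,px2w(f,u,v,.02))
```

```text
lid [ 0.5809 -0.0276  0.066 ] yaw of "up" deg 0.61 w [np.float64(0.1303), np.float64(0.2517), np.float64(0.1295), np.float64(0.2514)]
bar [ 0.5795 -0.0263  0.1   ] yaw of "up" deg -0.1 w [np.float64(0.0163), np.float64(0.0705), np.float64(0.0168), np.float64(0.0699)]
mat [0.5436 0.2414 0.004 ] yaw of "up" deg 4.08 w [np.float64(0.1473), np.float64(0.2594), np.float64(0.1458), np.float64(0.2596)]
rest [ 0.5455 -0.445   0.004 ] yaw of "up" deg -5.16 w [np.float64(0.1254), np.float64(0.1357), np.float64(0.1244), np.float64(0.139)]
grip [ 0.529  -0.4304  0.128 ] yaw of "up" deg -5.05 w [np.float64(0.0366), np.float64(0.0319), np.float64(0.0388), np.float64(0.0284)]
cup [ 0.50410406 -0.2717557   0.065     ] [ 0.50431737 -0.27211335  0.065     ] [0.13674905 0.13629658 0.        ]
frog [0.51972438 0.44013163 0.02      ]
teacup [0.78999824 0.17217879 0.02      ]
tongsL [ 0.76645948 -0.0104063   0.02      ]
tongsR [ 0.78047243 -0.18014025  0.02      ]
pick [ 0.69418101 -0.26357622  0.02      ]
pick2 [ 0.82238978 -0.23982347  0.02      ]
```

```bash
cat >> h.py <<'E'
from scipy.spatial.transform import Rotation as Ro
def cur():
    s=sensors.sense(); q=s['tool_rot']; return s['ee_pos'],Ro.from_quat([q[1],q[2],q[3],q[0]])
def down(yy):  # tool pointing down, tool y at world yaw yy (deg)
    a=np.radians(yy); y=np.array([np.cos(a),np.sin(a),0]); z=np.array([0,0,-1.]); return Ro.from_matrix(np.c_[np.cross(y,z),y,z])
def delta(p,R,ref=None):
    p0,R0=cur() if ref is None else ref
    t=R0.inv().apply(np.asarray(p)-p0)*1000; w=(R0.inv()*R).as_rotvec(degrees=True); print('t',t.round(1),'w',w.round(2)); return t,w
def tilted(yaw,pitch,flip=1): # scoop yaw (deg), pitch>0 = mouth down ; tool R with tool y = flip*scoop y
    S=Ro.from_euler('ZY',[yaw,pitch],degrees=True).as_matrix()
    y=flip*S[:,1]; z=-S[:,2]; return Ro.from_matrix(np.c_[np.cross(y,z),y,z])
E
python3 - <<'E'
from h import *
delta([.58,-.027,.2],down(90.4)); delta([.58,-.027,.072],down(90.4))
E
```

```text
t [-531.7 -441.4   31.3] w [-7.000e-02 -1.000e-02 -2.674e+01]
t [-531.7 -441.3  159.3] w [-7.000e-02 -1.000e-02 -2.674e+01]
```

```bash
python3 -m pendant '-45 -37 3 0 0 -2.4 1;-90 -74 6 0 0 -5 1;-135 -111 8 0 0 -7 1;-180 -150 11 0 0 -10 1;-225 -187 14 0 0 -12 1;-270 -224 17 0 0 -14 1;-315 -261 19 0 0 -16 1;-360 -299 22 0 0 -18 1;-405 -336 25 0 0 -20 1;-450 -373 27 0 0 -22 1;-495 -410 30 0 0 -25 1;-532 -441 31 0 0 -26.7 1' 40
python3 -m pendant '0 0 0 0 0 0 1;0 0 0 0 0 0 1'
python3 - <<'E'
from h import *
snap('wrist','w1'); print(cur()[0],sensors.sense()['qpos']); delta([.58,-.027,.2],down(90.4))
E
```

```text
t: 1.65
ee_pos: [0.581, -0.0289, 0.2]
tool_rot: [-0.0, -0.003, 1.0, -0.0]
force: [-0.0, -0.4, 0.2]
width: 1.003
t: 1.9
ee_pos: [0.5802, -0.0259, 0.2]
tool_rot: [-0.0, -0.003, 1.0, 0.0]
force: [0.7, -0.6, -0.6]
width: 1.0
[ 0.58020461 -0.02514699  0.20011694] [-3.67832183e-02  4.64234671e-01 -3.17909054e-04  1.73668052e+00
 -7.16237686e-04  9.41261865e-01  1.54148645e+00]
t [ 0.2 -1.9  0.1] w [ 0.04 -0.03  0.02]
```

View pics/w1.png

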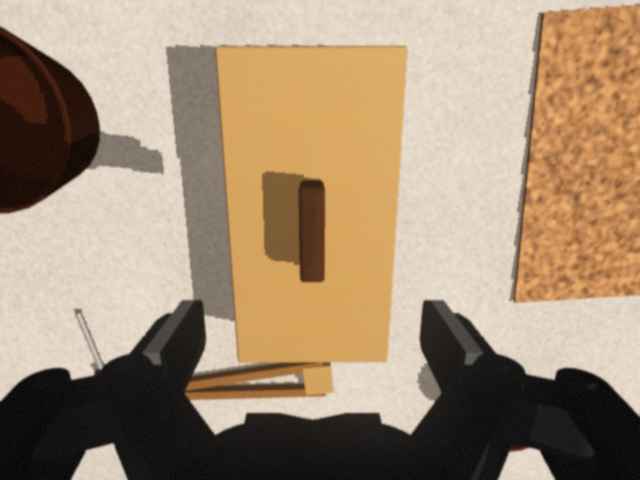

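The wrist view shows the bar at x 301–324, y 181–281, and the lid corners at (217,46), (406,46), (388,362) and (239,362). I'll check these positions against the top camera.

Run:
```python
from h import *
p=np.array([px2w('w1',u,v,.066) for u,v in [(217,46),(406,46),(388,362),(239,362)]]);print(p.round(4),p.mean(0)); e=p[2]+p[3]-p[0]-p[1]; print(np.degrees(np.arctan2(e[1],e[0])))
p=np.array([px2w('w1',u,v,.100) for u,v in [(300,182),(324,182),(324.5,281),(302,281)]]);print(p.round(4),p.mean(0))
delta([.58,-.028,.072],down(90.4))
```

```text
[[ 0.4545 -0.0933  0.066 ]
 [ 0.4537  0.0358  0.066 ]
 [ 0.7052  0.0399  0.066 ]
 [ 0.7059 -0.0913  0.066 ]] [ 0.57982899 -0.02721272  0.066     ]
0.7007877871201289
[[ 0.5419 -0.0359  0.1   ]
 [ 0.5418 -0.0199  0.1   ]
 [ 0.6131 -0.0185  0.1   ]
 [ 0.6132 -0.0347  0.1   ]] [ 0.57751378 -0.02724776  0.1       ]
t [ 1.000e-01 -2.900e+00  1.281e+02] w [ 0.04 -0.03  0.02]
```

```bash
python3 -m pendant '0 -1 50 0 0 0 1;0 -1 95 0 0 0 1;0 -1 128 0 0 0 1;0 -1 128 0 0 0 1;0 -1 128 0 0 0 -1;0 -1 128 0 0 0 -1;0 -1 128 0 0 0 -1;0 -1 128 0 0 0 -1;0 -1 128 0 0 0 -1;0 -1 128 0 0 0 -1' 60; python3 -m pendant '0 0 -3 0 0 0 -1;0 0 -8 0 0 0 -1;0 0 -40 0 0 0 -1;0 0 -80 0 0 0 -1;0 0 -120 0 0 0 -1;0 0 -120 0 0 0 -1'
python3 - <<'E'
from h import *
snap('wrist','w2');snap('top','t2')
delta([.5436,.2414,.15],down(94))
E
```

```text
t: 3.2
ee_pos: [0.5811, -0.0274, 0.0732]
tool_rot: [0.001, -0.003, 1.0, 0.0]
force: [-1.4, -0.3, 8.6]
width: 0.198
t: 3.95
ee_pos: [0.5823, -0.0275, 0.1955]
tool_rot: [0.003, -0.003, 1.0, 0.0]
force: [0.3, -0.5, -1.3]
width: 0.198
t [ 35.1 269.   42.2] w [-0.    0.   -3.65]
```

View pics/w2.png

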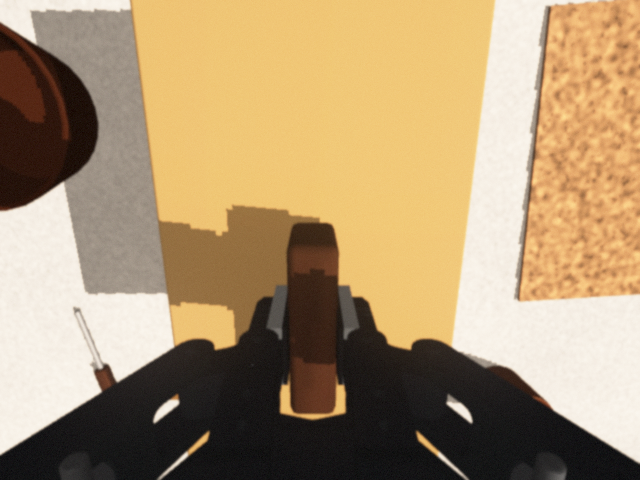

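View pics/t2.png

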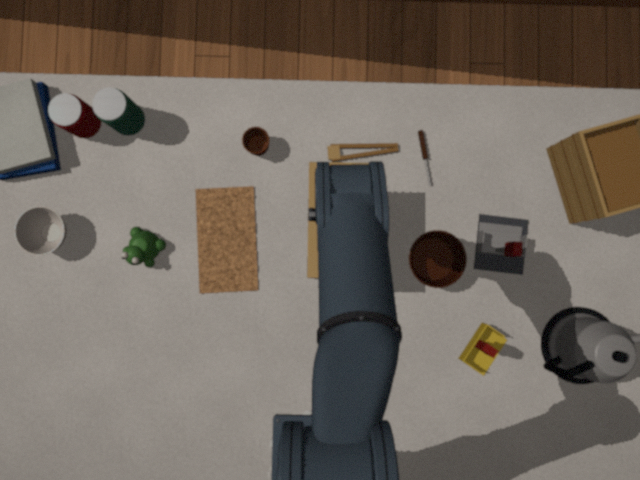

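```bash
python3 -m pendant '6 45 0 0 0 -0.6 -1;12 95 0 0 0 -1.2 -1;18 145 10 0 0 -1.8 -1;24 195 20 0 0 -2.6 -1;30 240 30 0 0 -3.2 -1;34 268 50 0 0 -3.65 -1;35 269 90 0 0 -3.65 -1;35 269 130 0 0 -3.65 -1;35 269 155 0 0 -3.65 -1;35 269 163 0 0 -3.65 -1;35 269 168 0 0 -3.65 -1;35 269 168 0 0 -3.65 -1'
python3 -m pendant '0 0 1 0 0 0 -1;0 0 1 0 0 0 -1'
```

```text
t: 5.55
ee_pos: [0.5442, 0.2415, 0.025]
tool_rot: [0.0, -0.035, 0.999, 0.0]
force: [0.7, -0.2, -0.7]
width: 0.202
t: 5.8
ee_pos: [0.5445, 0.2416, 0.0243]
tool_rot: [0.001, -0.035, 0.999, 0.0]
force: [-2.1, -0.6, 6.1]
width: 0.2
```

Contact. Release and rise.

```bash
python3 -m pendant '0 0 0 0 0 0 1;0 0 0 0 0 0 1;0 0 0 0 0 0 1;0 0 0 0 0 0 1;0 0 -30 0 0 0 1;0 0 -80 0 0 0 1;0 0 -140 0 0 0 1;0 0 -200 0 0 0 1;10 -50 -220 0 0 0 1;20 -110 -230 0 0 0 1;20 -170 -230 0 0 0 1;20 -170 -230 0 0 0 1'
python3 - <<'E'
from h import *
snap('wrist','w3');snap('top','t3');snap('side','s3'); print(cur()[0])
E
```

```text
t: 7.3
ee_pos: [0.536, 0.0644, 0.2538]
tool_rot: [0.0, -0.031, 1.0, -0.001]
force: [-0.0, 0.9, -0.2]
width: 0.997
[0.53576039 0.07121025 0.25323775]
```

View pics/w3.png

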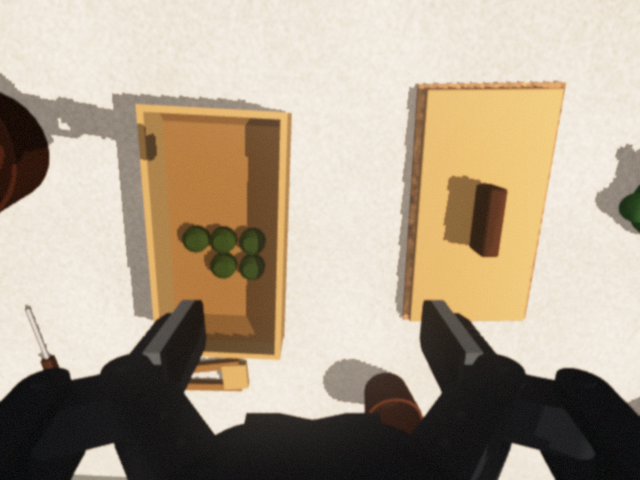

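View pics/t3.png

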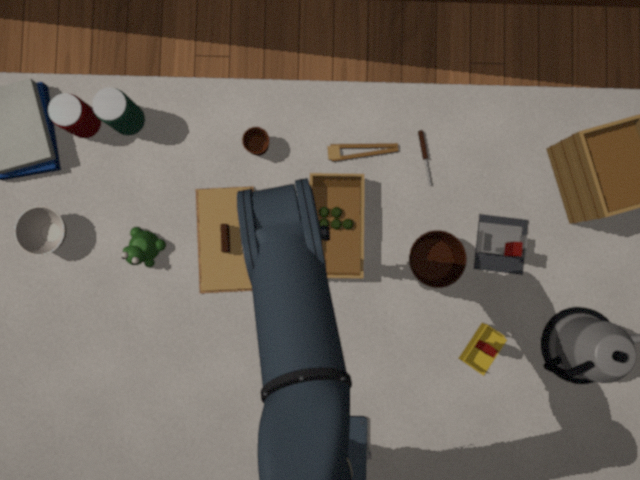

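View pics/s3.png

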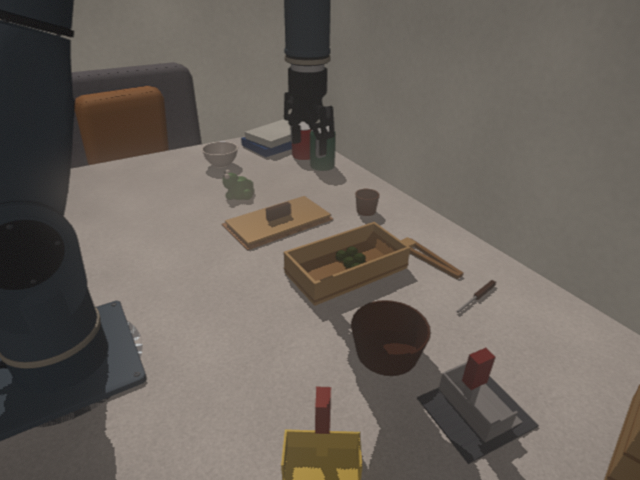

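The lid lies on the mat. Five nuggets show at (196,238), (223,240), (251,241), (223,265) and (251,267).

Run:
```python
from h import *
c,s=np.cos(np.radians(.65)),np.sin(np.radians(.65))
for u,v in [(196,238),(223,240),(251,241),(223,265),(251,267)]:
    p=px2w('w3',u,v,.03); d=p[:2]-[.58,-.0272]; print(p.round(3),(d@[c,s]).round(3),(d@[-s,c]).round(3))
delta([.5216,-.4428,.25],down(84.8))
im=cv2.imread('pics/t3.png'); cv2.imwrite('pics/t3b.png',cv2.resize(im[190:300,400:550],None,fx=5,fy=5,interpolation=cv2.INTER_CUBIC))
```

```text
[ 0.583 -0.057  0.03 ] 0.002 -0.03
[ 0.583 -0.029  0.03 ] 0.003 -0.002
[0.582 0.001 0.03 ] 0.003 0.028
[ 0.611 -0.029  0.03 ] 0.031 -0.002
[0.612 0.001 0.03 ] 0.032 0.028
t [  50.3 -511.7    2.9] w [ 0.04 -0.01  9.23]
```

View pics/t3b.png

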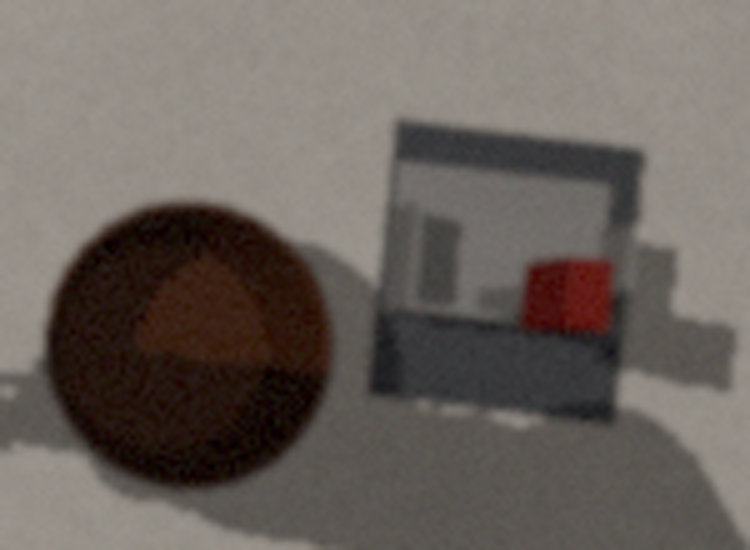

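```bash
python3 - <<'E'
from h import *
print(px2w('t3',518.4,249.2,.132), px2w('t3',400+573/5,190+262/5,.132),px2w('t3',400+573/5,190+330/5,.132),px2w('t3',400+612/5,190+262/5,.132),px2w('t3',400+612/5,190+330/5,.132))
E
python3 -m pendant '4 -45 0 0 0 0.8 1;8 -90 0 0 0 1.6 1;12 -140 0 0 0 2.4 1;16 -190 0 0 0 3.2 1;20 -240 0 0 0 4 1;24 -290 0 0 0 5 1;28 -340 0 0 0 6 1;33 -390 0 0 0 7 1;40 -440 0 0 0 8 1;46 -490 0 0 0 9 1;50 -512 3 0 0 9.2 1;50 -512 3 0 0 9.2 1'
python3 -m pendant '0 0 0 0 0 0 1;0 0 0 0 0 0 1'
python3 - <<'E'
from h import *
snap('wrist','w4');print(cur()[0],sensors.sense()['qpos'])
E
```

```text
[ 0.52838547 -0.4386905   0.132     ] [ 0.5436214  -0.43005178  0.132     ] [ 0.51280852 -0.43005929  0.132     ] [ 0.54399677 -0.4477903   0.132     ] [ 0.51317849 -0.44777243  0.132     ]
t: 8.95
ee_pos: [0.5219, -0.4439, 0.2491]
tool_rot: [-0.001, 0.045, 0.999, 0.0]
force: [0.2, 0.4, -1.3]
width: 1.002
t: 9.2
ee_pos: [0.5229, -0.4418, 0.2506]
tool_rot: [0.0, 0.044, 0.999, 0.0]
force: [0.8, 0.9, 0.7]
width: 0.999
[ 0.52265016 -0.44219874  0.25065435] [ 0.55772851  0.58150658  0.13637516  1.38260561 -0.08150834  1.18270735
  2.18523943]
```

View pics/w4.png

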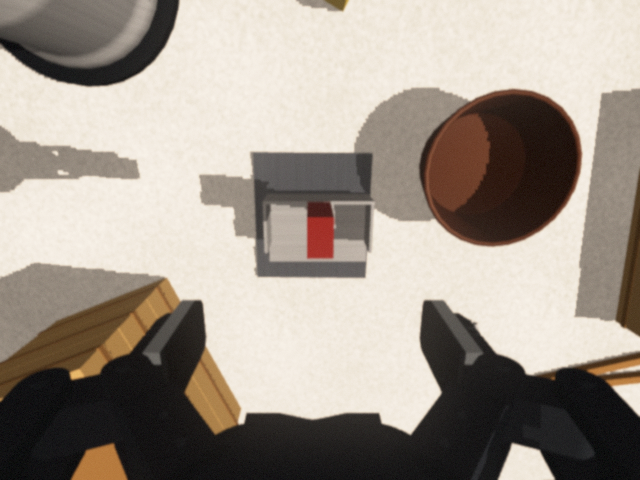

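Run:
```python
import cv2
im=cv2.imread('pics/w4.png'); cv2.imwrite('pics/w4b.png',cv2.resize(im[140:290,235:395],None,fx=4,fy=4,interpolation=cv2.INTER_CUBIC))
```

```text
(no output)
```

View pics/w4b.png

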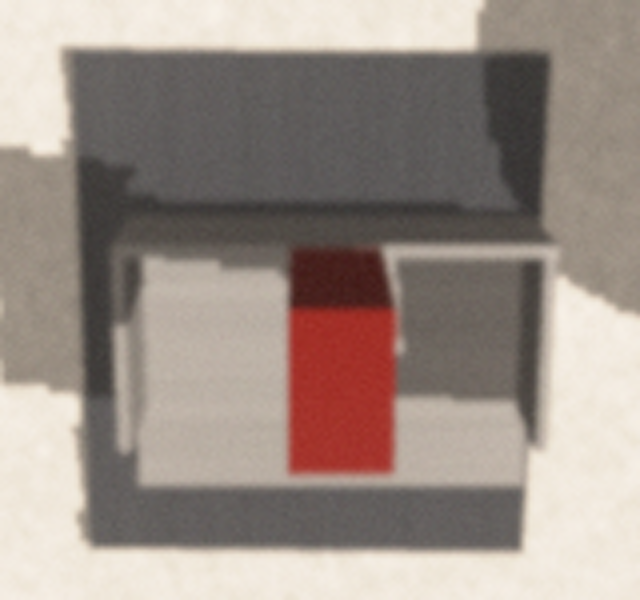

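Run:
```python
from h import *
g=lambda u,v,z: px2w('w4',235+u/4,140+v/4,z)
p=np.array([g(289,308,.132),g(395,308,.132),g(394,473,.132),g(289,473,.132)]);print(p.round(4),p.mean(0)); e=p[2]+p[3]-p[0]-p[1]; print(np.degrees(np.arctan2(e[1],e[0])))
p=np.array([g(65,50,.004),g(550,52,.004),g(521,548,.004),g(90,546,.004)]);print(p.round(4),p.mean(0)); e=p[2]+p[3]-p[0]-p[1]; a=np.arctan2(e[1],e[0]);print(np.degrees(a), p.mean(0)[:2]-.024*np.array([np.cos(a),np.sin(a)]))
# cup rim ellipse
p=np.array([px2w('w4',u,v,.065) for u,v in [(421,171),(581,152),(515,90),(492,245)]]);print('cup',p.round(4),p[:2].mean(0),p[2:].mean(0))
delta([.525,-.441,.085],down(84.8))
```

```text
[[ 0.5129 -0.4463  0.132 ]
 [ 0.5146 -0.4269  0.132 ]
 [ 0.5467 -0.4294  0.132 ]
 [ 0.545  -0.4492  0.132 ]] [ 0.52978239 -0.43795475  0.132     ]
-4.835403359546761
[[ 0.4707 -0.5024  0.004 ]
 [ 0.4823 -0.3771  0.004 ]
 [ 0.6209 -0.391   0.004 ]
 [ 0.6094 -0.5142  0.004 ]] [ 0.54584475 -0.44616966  0.004     ]
-5.2936680139623675 [ 0.52194712 -0.44395541]
cup [[ 0.4964 -0.3441  0.065 ]
 [ 0.4921 -0.2045  0.065 ]
 [ 0.4359 -0.2658  0.065 ]
 [ 0.5718 -0.2776  0.065 ]] [ 0.49425977 -0.27433124  0.065     ] [ 0.50384445 -0.27165392  0.065     ]
t [ -2.1   1.3 165.7] w [0.03 0.03 0.14]
```

```bash
python3 - <<'E'
from h import *
delta([.529,-.4383,.085],down(85.1))
E
python3 -m pendant '-6 4 50 0 0 0 1;-6 4 100 0 0 0 1;-6 4 145 0 0 0 1;-6 4 165 0 0 0 1;-6 4 165 0 0 0 1;-6 4 165 0 0 0 -1;-6 4 165 0 0 0 -1;-6 4 165 0 0 0 -1;-6 4 165 0 0 0 -1;-6 4 165 0 0 0 -1;-6 4 165 0 0 0 -1' 100
```

```text
t [ -5.9   4.4 165.7] w [ 0.03  0.03 -0.16]
t: 10.62
ee_pos: [0.5285, -0.4406, 0.0862]
tool_rot: [0.001, 0.045, 0.999, -0.0]
force: [-0.2, 1.3, 6.7]
width: 0.219
```

```bash
python3 -m pendant '0 0 -5 0 0 0 -1;0 0 -15 0 0 0 -1;0 0 -50 0 0 0 -1;0 0 -100 0 0 0 -1;0 0 -150 0 0 0 -1;0 0 -150 0 0 0 -1;0 0 -150 0 0 0 -1'
python3 - <<'E'
from h import *
snap('wrist','w5');snap('side','s5');print(cur()[0],sensors.sense()['width'])
im=cv2.imread('pics/s5.png'); cv2.imwrite('pics/s5b.png',cv2.resize(im[160:460,340:600],None,fx=2,fy=2,interpolation=cv2.INTER_CUBIC))
E
```

```text
t: 11.5
ee_pos: [0.5277, -0.4401, 0.235]
tool_rot: [-0.0, 0.045, 0.999, 0.0]
force: [0.5, 0.6, -2.2]
width: 0.223
[ 0.52742653 -0.4397764   0.23378384] 0.22108126270396858
```

View pics/w5.png

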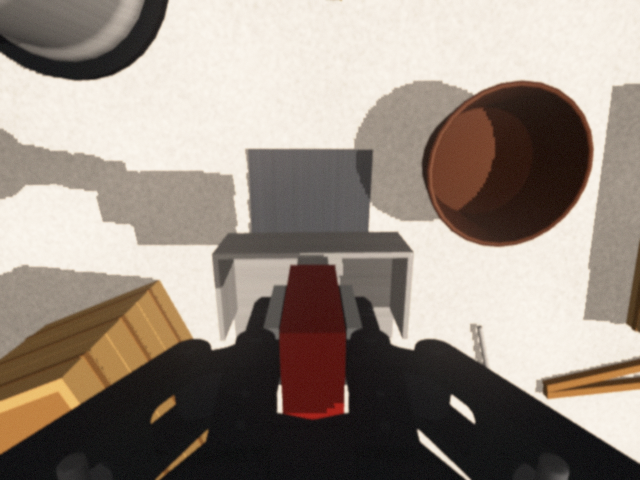

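View pics/s5b.png

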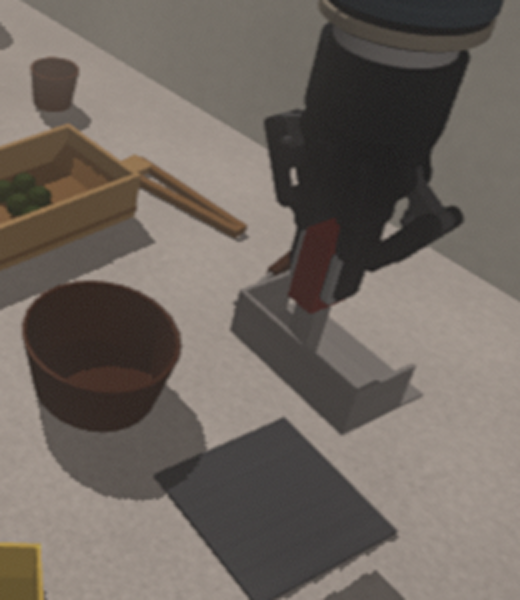

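```bash
cat >> h.py <<'E'
def scoop_tcp(o,yaw,pitch,h=.082): # TCP pose for scoop origin o
    S=Ro.from_euler('ZY',[yaw,pitch],degrees=True); return np.asarray(o)+S.apply([0,0,h]), tilted(yaw,pitch)
def lip_tcp(l,yaw,pitch,h=.082):
    S=Ro.from_euler('ZY',[yaw,pitch],degrees=True); return np.asarray(l)+S.apply([-.066,0,h]), tilted(yaw,pitch)
def scoop_now(h=.082):
    p,R=cur(); M=R.as_matrix(); S=np.c_[np.cross(M[:,1],-M[:,2]),M[:,1],-M[:,2]]
    y,pi,ro=Ro.from_matrix(S).as_euler('ZYX',degrees=True)
    o=p-S[:,2]*h; print('scoop o',o.round(4),'lip',(o+S[:,0]*.066).round(4),'yaw %.2f pitch %.2f roll %.2f'%(y,pi,ro)); return o
E
python3 - <<'E'
from h import *
scoop_now()
for pi in (0,30,55): 
    p,R=lip_tcp([.504,-.262,.12],-90,pi); print(p); delta(p,R)
E
```

```text
scoop o [ 0.5272 -0.4396  0.1518] lip [ 0.593  -0.4456  0.1516] yaw -5.19 pitch 0.13 roll 0.08
[ 0.504 -0.196  0.202]
t [ 45.3 240.6  32.2] w [-3.000e-02 -1.700e-01  8.481e+01]
[ 0.504      -0.24584232  0.22401408]
t [ 40.8 191.   10.1] w [-22.19  24.1   82.69]
[ 0.504      -0.29131442  0.2210973 ]
t [ 36.7 145.7  13. ] w [-40.47  44.12  77.67]
```

```bash
python3 -m pendant '5 30 0 0 0 10 -1;10 60 5 0 0 20 -1;15 90 10 0 0 30 -1;20 120 15 0 0 40 -1;25 150 20 0 0 50 -1;30 180 25 0 0 60 -1;38 210 30 0 0 70 -1;42 230 32 0 0 80 -1;45 240 32 0 0 84.8 -1;45 240 32 0 0 84.8 -1'
python3 - <<'E'
from h import *
scoop_now();print(sensors.sense()['qpos'])
for pi in (15,30,45,55,65): 
    p,R=lip_tcp([.504,-.262,.12],-90,pi); delta(p,R)
E
```

```text
t: 12.85
ee_pos: [0.5046, -0.1961, 0.2023]
tool_rot: [-0.001, 0.706, 0.708, -0.001]
force: [-0.1, -0.9, -1.9]
width: 0.218
scoop o [ 0.5044 -0.196   0.1203] lip [ 0.5046 -0.262   0.1203] yaw -89.86 pitch 0.03 roll -0.12
[-0.08043229  0.45752877  0.54070431  1.84350214 -0.28901429  0.92138182
  0.59444704]
t [-23.4  -0.7 -14. ] w [-0.14 14.97  0.12]
t [-49.7  -0.7 -21.7] w [-0.16 29.97  0.1 ]
t [-77.2  -0.8 -22.4] w [-0.17 44.97  0.08]
t [-95.2  -0.8 -18.8] w [-0.18 54.97  0.07]
t [-112.3   -0.9  -12.2] w [-1.900e-01  6.497e+01  5.000e-02]
```

```bash
python3 -m pendant '-15 0 -9 0 10 0 -1;-32 0 -17 0 20 0 -1;-50 0 -22 0 30 0 -1;-67 0 -23 0 40 0 -1;-85 0 -21 0 50 0 -1;-103 0 -16 0 60 0 -1;-112 0 -12 0 65 0 -1;-112 0 -12 0 65 0 -1;-112 0 -12 0 65 0 -1;-112 0 -12 0 65 0 -1'
python3 - <<'E'
from h import *
scoop_now();print(sensors.sense()['qpos']);snap('side','s6');snap('top','t6')
im=cv2.imread('pics/s6.png'); cv2.imwrite('pics/s6b.png',cv2.resize(im[100:400,240:600],None,fx=2,fy=2,interpolation=cv2.INTER_CUBIC))
E
```

```text
t: 14.1
ee_pos: [0.5056, -0.3086, 0.2168]
tool_rot: [-0.379, 0.596, 0.598, 0.38]
force: [0.4, 0.1, -1.0]
width: 0.222
scoop o [ 0.5056 -0.2344  0.1819] lip [ 0.5058 -0.2624  0.1222] yaw -89.59 pitch 64.84 roll 0.34
[ 0.7582646   0.99370924  0.18619633  1.19537338 -0.77454555  1.95461231
  1.04650749]
```

View pics/s6b.png

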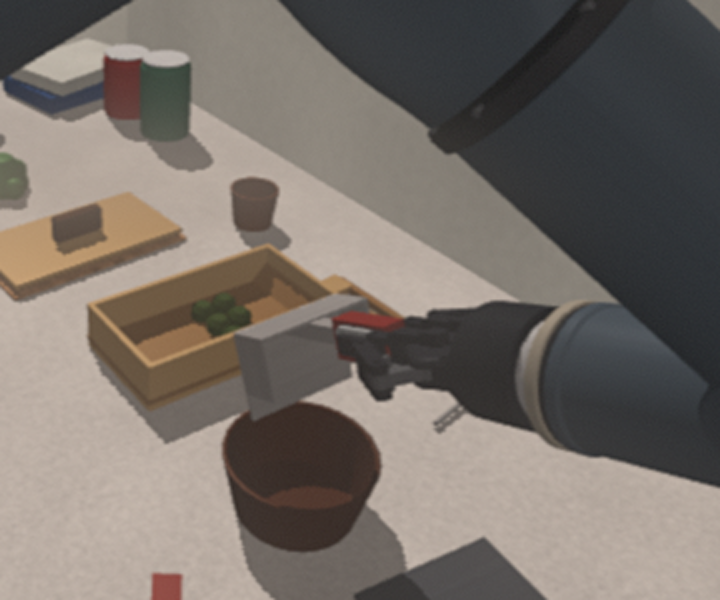

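View pics/t6.png

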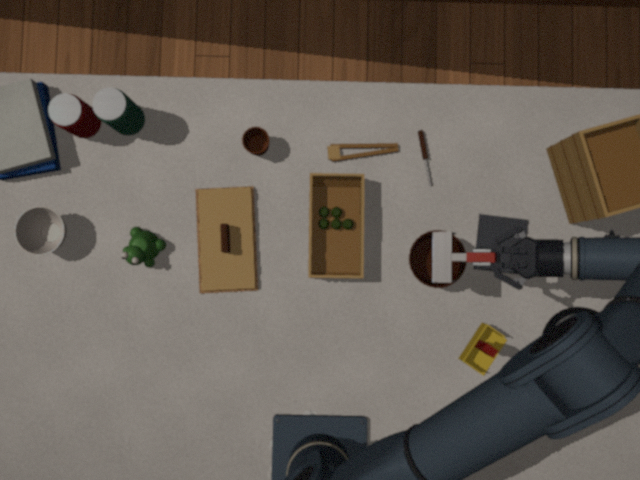

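```bash
python3 -m pendant '20 0 5 0 -10 0 -1;20 0 -10 0 -20 0 -1;15 0 -30 0 -30 0 -1;10 0 -50 0 -40 0 -1;5 0 -70 0 -50 0 -1;0 0 -85 0 -60 0 -1;0 0 -90 0 -65 0 -1;0 0 -90 0 -65 0 -1'
python3 - <<'E'
from h import *
scoop_now()
p,R=scoop_tcp([.492,-.0282,.12],.65,0); delta(p,R)
E
```

```text
t: 15.2
ee_pos: [0.506, -0.3881, 0.2547]
tool_rot: [0.0, 0.706, 0.709, 0.001]
force: [-0.4, -0.6, -1.9]
width: 0.219
scoop o [ 0.5062 -0.388   0.1727] lip [ 0.5065 -0.454   0.1726] yaw -89.77 pitch 0.07 roll 0.12
t [359.9 -12.7  53.1] w [ 1.500e-01  4.000e-02 -9.042e+01]
```

```bash
python3 -m pendant '30 0 0 0 0 -10 -1;70 -1 0 0 0 -20 -1;110 -2 5 0 0 -30 -1;155 -4 10 0 0 -40 -1;200 -6 15 0 0 -50 -1;245 -8 20 0 0 -60 -1;290 -10 25 0 0 -70 -1;330 -12 30 0 0 -80 -1;360 -13 40 0 0 -90.4 -1;360 -13 53 0 0 -90.4 -1;360 -13 53 0 0 -90.4 -1;360 -13 53 0 0 -90.4 -1'
python3 - <<'E'
from h import *
scoop_now();snap('wrist','w7');snap('top','t7')
p,R=scoop_tcp([.492,-.0282,.008],.65,0); delta(p,R)
E
```

```text
t: 16.7
ee_pos: [0.492, -0.0323, 0.2006]
tool_rot: [-0.0, -0.002, 1.0, -0.0]
force: [0.2, 0.5, -1.8]
width: 0.224
scoop o [ 0.492  -0.0323  0.1186] lip [ 0.558  -0.0321  0.1186] yaw 0.20 pitch 0.02 roll -0.02
t [  0.2   3.7 110.7] w [-0.01  0.02 -0.39]
```

View pics/w7.png

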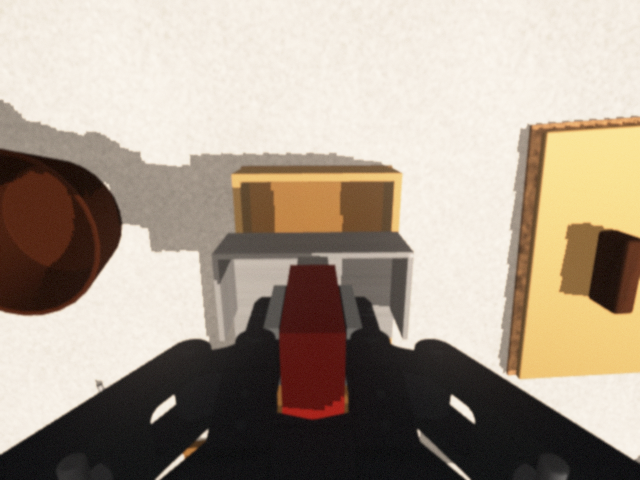

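View pics/t7.png

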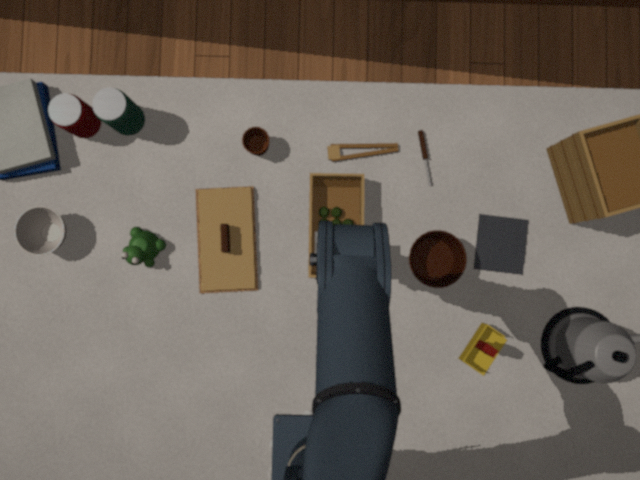

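Run:
```python
from h import *
import cv2
for u,v,z in [(215,252,.1586),(412,252,.1586),(233,172,.058),(401,172,.058)]: print(px2w('w7',u,v,z).round(4))
im=cv2.imread('pics/w7.png'); cv2.imwrite('pics/w7b.png',cv2.resize(im[150:350,200:430],None,fx=3,fy=3,interpolation=cv2.INTER_CUBIC))
```

```text
[ 0.4827 -0.086   0.1586]
[0.4823 0.0194 0.1586]
[ 0.4526 -0.0954  0.058 ]
[0.4521 0.0345 0.058 ]
```

View pics/w7b.png

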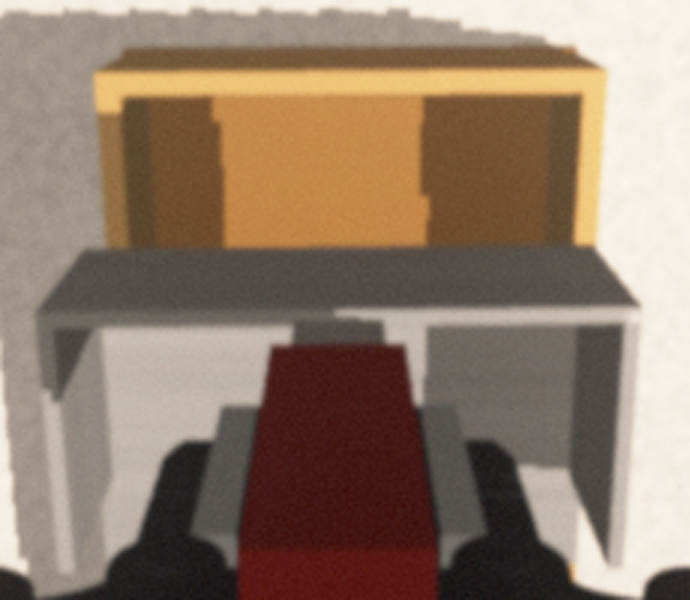

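```bash
python3 -m pendant '0 3 10 0 0 -0.4 -1;0 3 30 0 0 -0.4 -1;0 3 55 0 0 -0.4 -1;0 3 80 0 0 -0.4 -1;0 3 98 0 0 -0.4 -1;0 3 106 0 0 -0.4 -1;0 3 108 0 0 -0.4 -1;0 3 108 0 0 -0.4 -1'
python3 - <<'E'
from h import *
scoop_now();snap('wrist','w8');snap('side','s8');print(sensors.sense()['force'])
im=cv2.imread('pics/s8.png'); cv2.imwrite('pics/s8b.png',cv2.resize(im[150:330,260:440],None,fx=3,fy=3,interpolation=cv2.INTER_CUBIC))
E
```

```text
t: 17.8
ee_pos: [0.4923, -0.0279, 0.0927]
tool_rot: [0.0, -0.007, 1.0, 0.0]
force: [-0.1, -0.3, -1.4]
width: 0.223
scoop o [ 0.4923 -0.0279  0.0107] lip [ 0.5583 -0.0269  0.0108] yaw 0.80 pitch -0.04 roll 0.00
[ 0.24141733  0.61066026 -1.76531142]
```

View pics/w8.png

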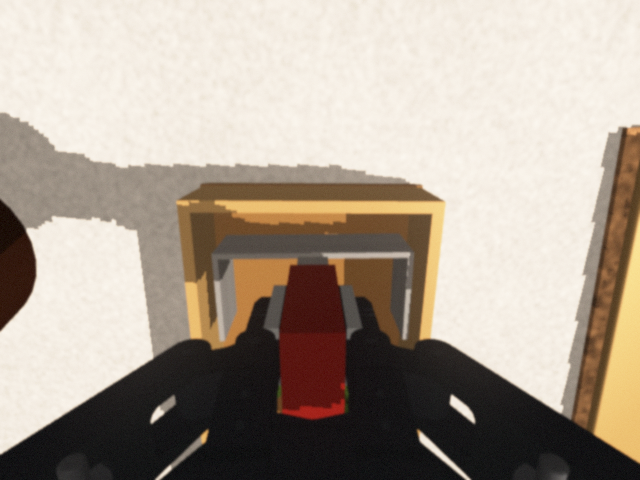

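View pics/s8b.png

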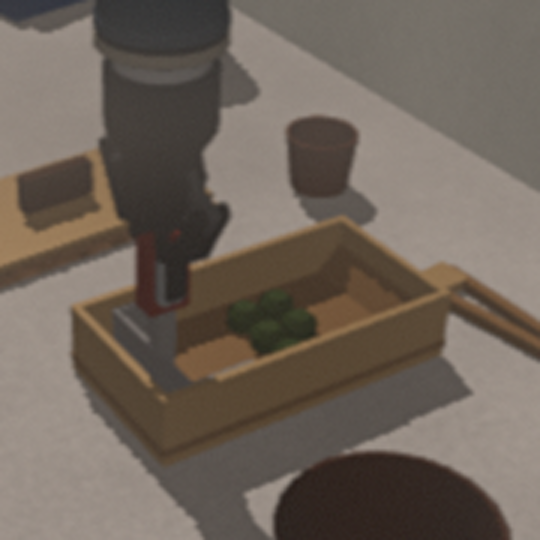

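Run:
```python
from h import *
for x,z,pi in [(.558,.0062,2.5),(.60,.0062,2.5),(.64,.0062,2.5),(.668,.0062,2.5)]:
    p,R=lip_tcp([x,-.0272+(x-.58)*.0113,z],.65,pi); delta(p,R)
```

```text
t [-3.3 -0.3  1.9] w [-0.    2.56  0.15]
t [-45.3  -0.4   2. ] w [-0.    2.56  0.15]
t [-85.3  -0.6   2. ] w [-0.    2.56  0.15]
t [-113.3   -0.6    2. ] w [-0.    2.56  0.15]
```

```bash
python3 -m pendant '-3 0 2 0 2.5 0 -1;-3 0 2 0 2.5 0 -1;-11 0 2.3 0 2.5 0 -1;-19 0 2.3 0 2.5 0 -1;-27 0 2.3 0 2.5 0 -1;-35 0 2.3 0 2.5 0 -1;-43 0 2.3 0 2.5 0 -1;-43 0 2.3 0 2.5 0 -1'
python3 - <<'E'
from h import *
scoop_now();snap('side','s9');print(sensors.sense()['force'])
im=cv2.imread('pics/s9.png'); cv2.imwrite('pics/s9b.png',cv2.resize(im[150:330,260:440],None,fx=3,fy=3,interpolation=cv2.INTER_CUBIC))
E
```

```text
t: 18.9
ee_pos: [0.5355, -0.0273, 0.0908]
tool_rot: [-0.021, -0.007, 1.0, -0.0]
force: [-1.2, 0.3, 5.2]
width: 0.219
scoop o [ 0.532  -0.0274  0.0089] lip [ 0.5979 -0.0265  0.0061] yaw 0.80 pitch 2.42 roll -0.00
[-1.40430268 -0.05070455  4.89074338]
```

View pics/s9b.png

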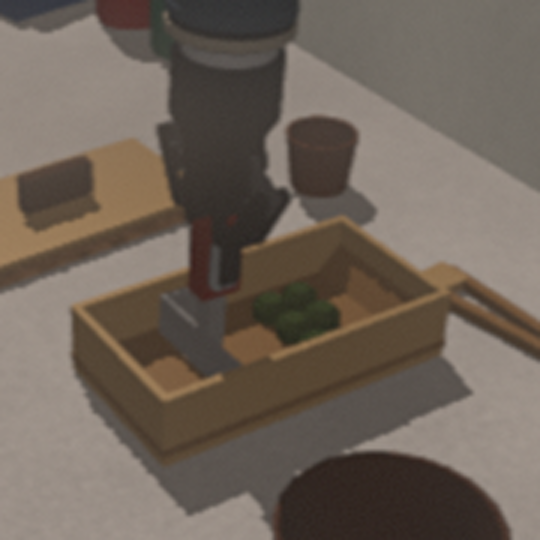

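```bash
python3 -m pendant '-9 0 0 0 0 0 -1;-18 0 0 0 0 0 -1;-27 0 0 0 0 0 -1;-36 0 0 0 0 0 -1;-45 0 0 0 0 0 -1;-54 0 0 0 0 0 -1;-62 0 0 0 0 0 -1;-67 0 0 0 0 0 -1;-67 0 0 0 0 0 -1'
python3 - <<'E'
from h import *
scoop_now();snap('side','s10');print(sensors.sense()['force'])
im=cv2.imread('pics/s10.png'); cv2.imwrite('pics/s10b.png',cv2.resize(im[150:330,260:440],None,fx=3,fy=3,interpolation=cv2.INTER_CUBIC))
E
```

```text
t: 20.08
ee_pos: [0.5982, -0.0271, 0.091]
tool_rot: [-0.024, -0.006, 1.0, -0.0]
force: [-26.0, -0.1, 51.1]
width: 0.232
scoop o [ 0.5943 -0.0272  0.009 ] lip [ 0.6602 -0.0264  0.0059] yaw 0.74 pitch 2.77 roll -0.01
[-25.4208397  -1.0329892  50.3719447]
```

View pics/s10b.png

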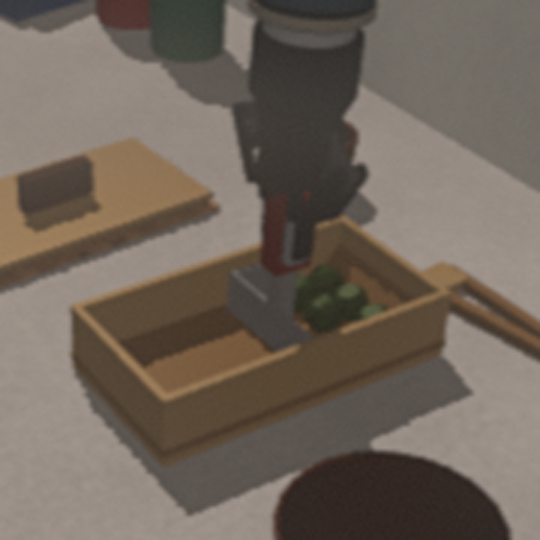

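```bash
python3 -m pendant '3 0 -2 0 0 0 -1;3 0 -3 0 0 0 -1;3 0 -3 0 0 0 -1'
python3 - <<'E'
from h import *
scoop_now();snap('side','s11');print(sensors.sense()['force']);snap('wrist','w11');snap('top','t11')
im=cv2.imread('pics/s11.png'); cv2.imwrite('pics/s11b.png',cv2.resize(im[200:300,320:420],None,fx=6,fy=6,interpolation=cv2.INTER_CUBIC))
im=cv2.imread('pics/t11.png'); cv2.imwrite('pics/t11b.png',cv2.resize(im[160:290,290:390],None,fx=5,fy=5,interpolation=cv2.INTER_CUBIC))
E
```

```text
t: 20.5
ee_pos: [0.5984, -0.0268, 0.0909]
tool_rot: [-0.022, -0.007, 1.0, -0.0]
force: [-5.9, -0.7, 11.6]
width: 0.223
scoop o [ 0.5948 -0.0268  0.009 ] lip [ 0.6607 -0.0259  0.0061] yaw 0.78 pitch 2.53 roll -0.02
[-6.01793003 -1.67216768 12.05514985]
```

View pics/s11b.png

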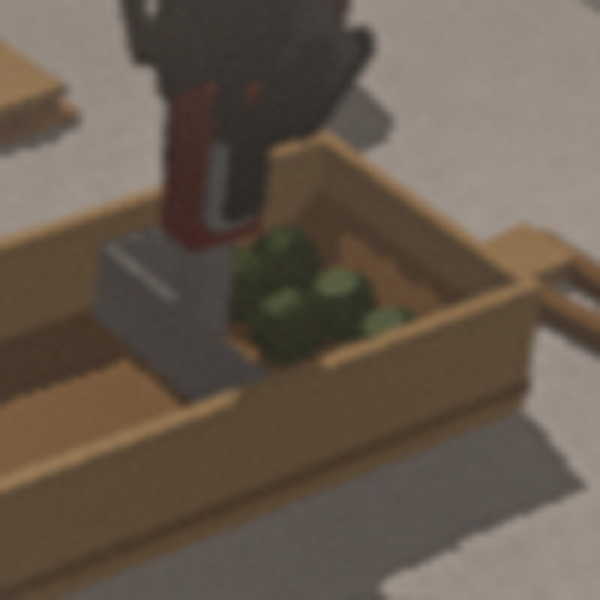

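View pics/w11.png

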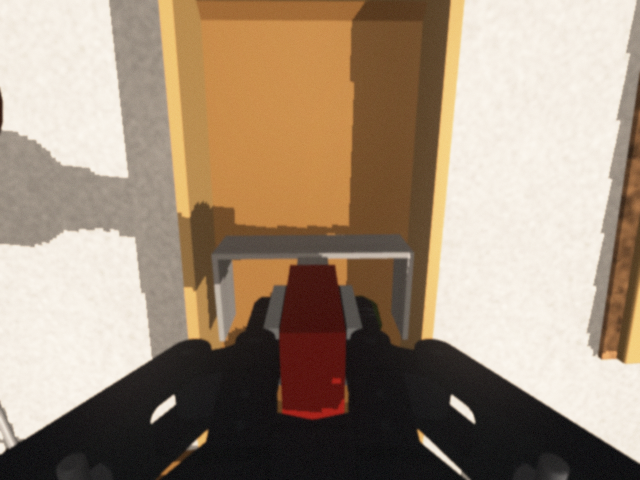

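View pics/t11b.png

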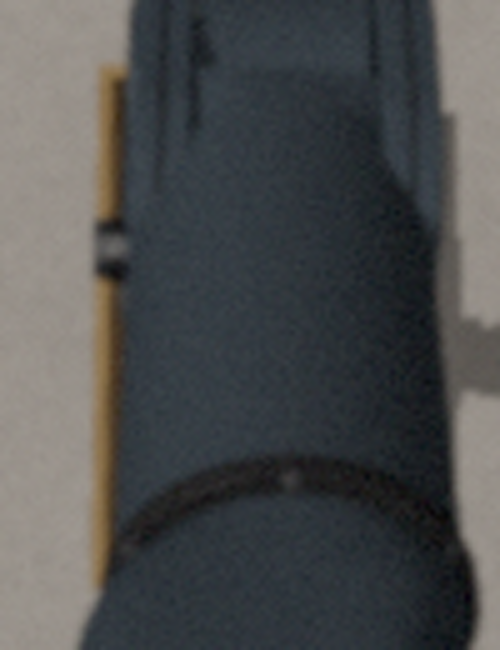

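Run:
```python
from h import *
for x,z,pi in [(.088,.008,0),(.096,.016,-5),(.104,.024,-12),(.110,.031,-20),(.110,.06,-25),(.100,.12,-28)]:
    c,s=np.cos(np.radians(.7)),np.sin(np.radians(.7))
    p,R=lip_tcp([.58+c*x,-.0268+s*x,z],.7,pi); delta(p,R)
```

```text
t [-3.7  0.2  0.8] w [-0.02 -2.54  0.08]
t [-4.7  0.2 -1.2] w [-0.02 -7.54  0.08]
t [-4.   0.2  0.3] w [-1.000e-02 -1.454e+01  8.000e-02]
t [-1.8  0.2  5.4] w [-1.000e-02 -2.254e+01  8.000e-02]
t [  3.5   0.2 -15.4] w [ -0.   -27.54   0.09]
t [ 18.3   0.2 -69.8] w [ -0.   -30.54   0.09]
```

```bash
python3 -m pendant '-2 0 0 0 -1.5 0 -1;-4 0 0 0 -2.5 0 -1;-4.5 0 -0.5 0 -5 0 -1;-5 0 -1.5 0 -7.5 0 -1;-5 0 -1.5 0 -11 0 -1;-4 0 -0.5 0 -14.5 0 -1;-3 0 1 0 -19 0 -1;-3 0 1 0 -20 0 -1'
python3 - <<'E'
from h import *
scoop_now();snap('side','s12');print(sensors.sense()['force'])
im=cv2.imread('pics/s12.png'); cv2.imwrite('pics/s12b.png',cv2.resize(im[200:300,320:420],None,fx=6,fy=6,interpolation=cv2.INTER_CUBIC))
E
```

```text
t: 21.65
ee_pos: [0.6005, -0.0263, 0.0886]
tool_rot: [0.152, -0.007, 0.988, 0.001]
force: [-0.1, 0.0, -1.9]
width: 0.223
scoop o [ 0.6251 -0.026   0.0103] lip [ 0.6881 -0.0251  0.0301] yaw 0.81 pitch -17.43 roll 0.00
[-0.51662706  0.30034847 -2.20790295]
```

View pics/s12b.png

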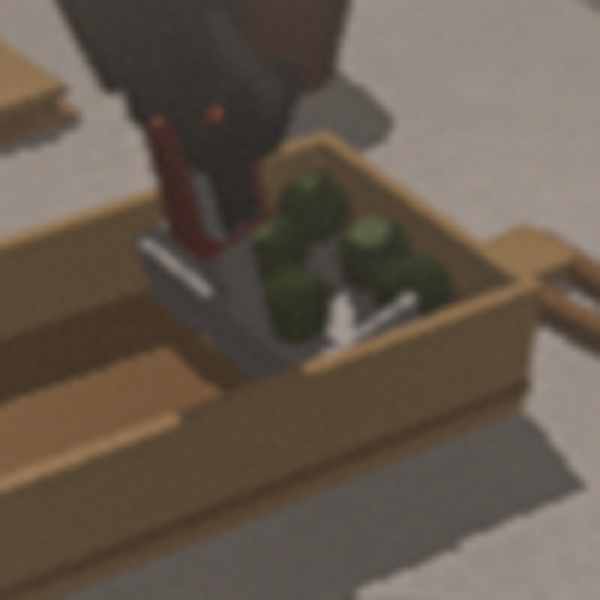

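Run:
```python
from h import *
for x,z,pi in [(.106,.036,-20),(.100,.06,-25),(.095,.10,-28),(.09,.15,-28),(.09,.19,-28)]:
    c,s=np.cos(np.radians(.8)),np.sin(np.radians(.8))
    p,R=lip_tcp([.58+c*x,-.0266+s*x,z],.8,pi); delta(p,R)
```

```text
t [ 4.3  0.  -3.2] w [ 0.   -2.54  0.01]
t [  9.5   0.  -21.5] w [ 0.   -7.54  0.01]
t [  5.9   0.  -57.1] w [ 0.000e+00 -1.054e+01  1.000e-02]
t [  -4.3    0.  -106.3] w [ 0.000e+00 -1.054e+01  1.000e-02]
t [ -16.3    0.  -144.5] w [ 0.000e+00 -1.054e+01  1.000e-02]
```

```bash
python3 -m pendant '4 0 -3 0 -2.5 0 -1;7 0 -12 0 -5 0 -1;9.5 0 -21.5 0 -7.5 0 -1;8 0 -40 0 -9.5 0 -1;6 0 -57 0 -10.5 0 -1;2 0 -80 0 -10.5 0 -1;-4 0 -106 0 -10.5 0 -1;-16 0 -144 0 -10.5 0 -1;-16 0 -144 0 -10.5 0 -1'
python3 - <<'E'
from h import *
scoop_now();snap('side','s13');print(sensors.sense()['force'])
im=cv2.imread('pics/s13.png'); cv2.imwrite('pics/s13b.png',cv2.resize(im[120:320,280:480],None,fx=3,fy=3,interpolation=cv2.INTER_CUBIC))
E
```

```text
t: 22.82
ee_pos: [0.5762, -0.0278, 0.2347]
tool_rot: [0.244, -0.005, 0.97, 0.001]
force: [0.6, -0.7, -2.7]
width: 0.221
scoop o [ 0.615  -0.0274  0.1625] lip [ 0.6731 -0.0268  0.1938] yaw 0.61 pitch -28.30 roll -0.00
[ 0.55126438 -0.05658133 -2.88367103]
```

View pics/s13b.png

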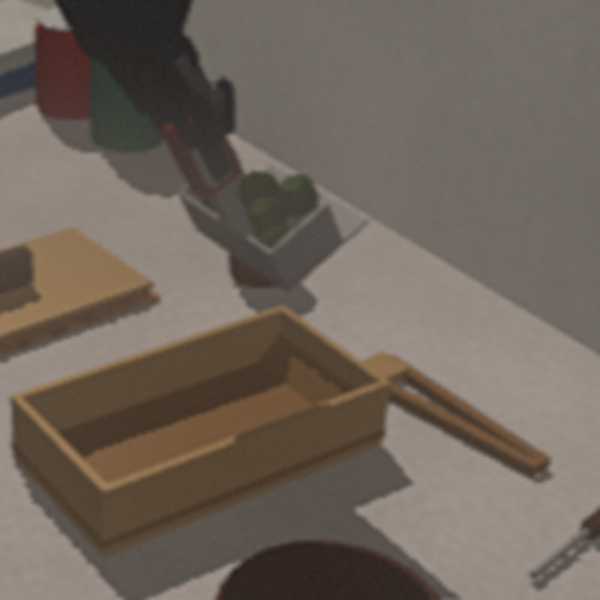

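Run:
```python
from h import *
snap('top','t14')
im=cv2.imread('pics/t14.png'); cv2.imwrite('pics/t14b.png',cv2.resize(im[190:310,300:540],None,fx=3,fy=3,interpolation=cv2.INTER_CUBIC))
ref=cur()
for k in range(1,12):
    a=k/11; o=np.array([.615,-.0274,.1625])*(1-a)+a*np.array([.504,-.17,.16])
    p,R=scoop_tcp(o,.6-90.6*a,-28+6*a); delta(p,R,ref)
```

```text
t [ 4.4 -7.  -6.5] w [3.81 0.57 7.35]
t [ 11.8 -14.8 -10.6] w [ 7.57  1.11 14.68]
t [ 18.5 -22.9 -14.3] w [11.26  1.64 22.04]
t [ 24.8 -31.6 -17.8] w [14.89  2.15 29.44]
t [ 30.5 -40.8 -21. ] w [18.44  2.64 36.87]
t [ 36.  -50.7 -24. ] w [21.93  3.11 44.34]
t [ 41.1 -61.2 -26.8] w [25.34  3.53 51.84]
t [ 46.1 -72.4 -29.5] w [28.69  3.92 59.38]
t [ 51.  -84.3 -32.2] w [31.96  4.25 66.95]
t [ 56.  -97.  -34.9] w [35.16  4.53 74.55]
t [  61.  -110.3  -37.7] w [38.3   4.75 82.19]
```

View pics/t14b.png

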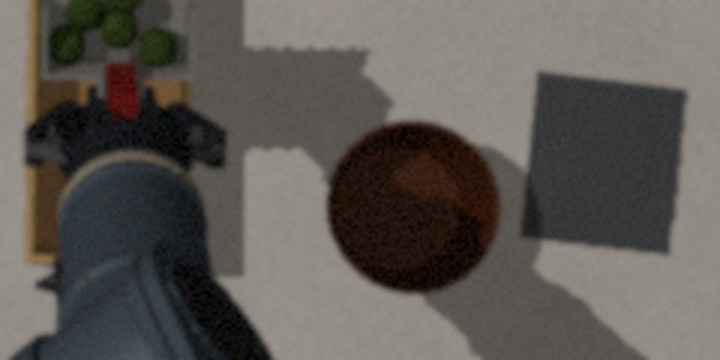

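```bash
python3 -m pendant '4 -7 -6 4 0.5 7.4 -1;12 -15 -11 7.6 1 14.7 -1;18 -23 -14 11.3 1.6 22 -1;25 -32 -18 15 2.1 29.5 -1;30 -41 -21 18.4 2.6 37 -1;36 -51 -24 22 3 44.3 -1;41 -61 -27 25.3 3.5 52 -1;46 -72 -30 28.7 4 59.4 -1;51 -84 -32 32 4.2 67 -1;56 -97 -35 35.2 4.5 74.5 -1;61 -110 -38 38.3 4.7 82.2 -1;61 -110 -38 38.3 4.7 82.2 -1'
python3 - <<'E'
from h import *
scoop_now();snap('side','s15');snap('top','t15')
im=cv2.imread('pics/t15.png'); cv2.imwrite('pics/t15b.png',cv2.resize(im[190:310,300:540],None,fx=3,fy=3,interpolation=cv2.INTER_CUBIC))
ref=cur()
for l,pi in [((.504,-.255,.15),-12),((.504,-.255,.11),0),((.504,-.255,.09),10),((.504,-.255,.08),20),((.504,-.255,.075),30),((.504,-.255,.072),40),((.504,-.255,.072),50),((.504,-.255,.072),60)]:
    p,R=lip_tcp(l,-90,pi); delta(p,R,ref)
E
```

```text
t: 24.42
ee_pos: [0.5042, -0.1385, 0.2352]
tool_rot: [0.135, 0.693, 0.695, -0.136]
force: [-0.7, 0.3, -2.9]
width: 0.223
scoop o [ 0.5042 -0.1694  0.1592] lip [ 0.5043 -0.2305  0.184 ] yaw -89.86 pitch -22.10 roll -0.06
t [-26.5  -0.3  31.2] w [ 0.08 10.03  0.38]
t [-31.8  -0.4  59.8] w [ 0.04 22.03  0.39]
t [-42.3  -0.5  74.6] w [ 0.   32.03  0.39]
t [-56.9  -0.6  83.2] w [-3.000e-02  4.203e+01  3.900e-01]
t [-73.2  -0.7  90.5] w [-0.06 52.03  0.39]
t [-89.5  -0.8  99. ] w [-0.1  62.03  0.39]
t [-105.6   -1.   107.7] w [-0.14 72.03  0.39]
t [-120.    -1.1  119. ] w [-0.17 82.03  0.38]
```

View pics/t15b.png

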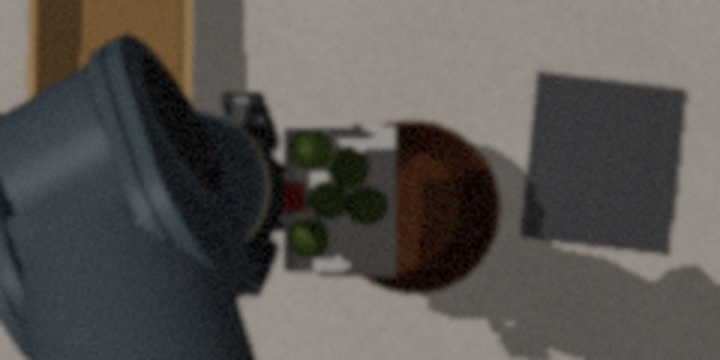

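View pics/s15.png

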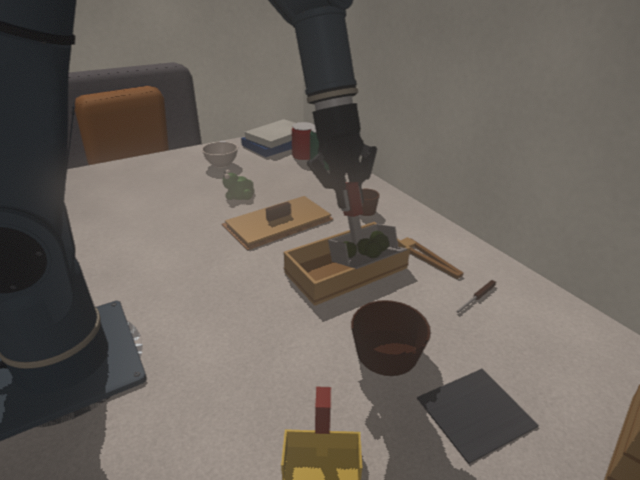

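```bash
python3 -m pendant '-13 0 12 0 4 0.2 -1;-26 0 30 0 10 0.4 -1;-29 0 45 0 16 0.4 -1;-32 0 60 0 22 0.4 -1;-36 0 68 0 27 0.4 -1;-42 -0.5 74 0 32 0.4 -1;-49 -0.5 79 0 37 0.4 -1;-57 -0.5 83 0 42 0.4 -1;-65 -0.6 87 0 47 0.4 -1;-73 -0.7 90 0 52 0.4 -1;-81 -0.8 94 0 57 0.4 -1;-89 -0.8 98 0 62 0.4 -1'
python3 - <<'E'
from h import *
scoop_now();snap('side','s16');print(sensors.sense()['qpos'])
im=cv2.imread('pics/s16.png'); cv2.imwrite('pics/s16b.png',cv2.resize(im[200:400,300:500],None,fx=3,fy=3,interpolation=cv2.INTER_CUBIC))
ref=cur()
for l,pi in [((.504,-.255,.072),40),((.504,-.255,.074),50),((.504,-.255,.076),60)]:
    p,R=lip_tcp(l,-90,pi); delta(p,R,ref)
E
```

```text
t: 26.02
ee_pos: [0.5032, -0.2571, 0.1781]
tool_rot: [-0.242, 0.665, 0.664, 0.242]
force: [0.8, -0.6, -1.4]
width: 0.219
scoop o [ 0.5033 -0.2043  0.1153] lip [ 0.5032 -0.2549  0.0728] yaw -90.09 pitch 40.04 roll -0.02
[ 1.033403    0.80247876 -0.59755304  1.49257875 -0.18924954  1.3199243
  0.58576755]
t [3.5 2.  0.8] w [ 0.06 -0.25 -0.39]
t [-10.4   2.1 -11. ] w [ 0.1   9.75 -0.39]
t [-25.9   2.3 -20. ] w [ 0.13 19.75 -0.38]
```

View pics/s16b.png

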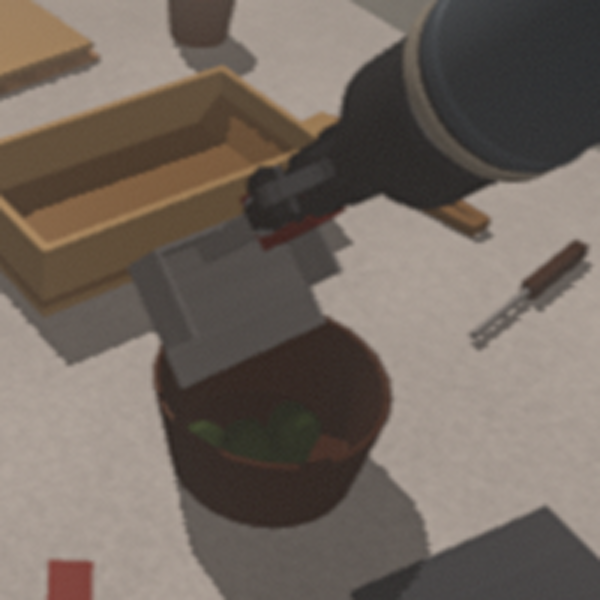

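```bash
python3 -m pendant '-5 2 -6 0 5 0 -1;-10 2 -11 0 10 0 -1;-10 2 -11 0 10 0 -1;10 2 -40 0 10 0 -1;38 0 -66 0 0 0 -1;60 0 -90 0 0 0 -1;70 0 -110 0 -10 0 -1;60 0 -130 0 -20 0 -1;50 0 -150 0 -30 0 -1;40 0 -170 0 -40 0 -1;40 0 -170 0 -40 0 -1'
python3 - <<'E'
from h import *
scoop_now();snap('side','s17');snap('top','t17');print(sensors.sense()['force'])
im=cv2.imread('pics/s17.png'); cv2.imwrite('pics/s17b.png',cv2.resize(im[200:480,260:540],None,fx=2,fy=2,interpolation=cv2.INTER_CUBIC))
im=cv2.imread('pics/t17.png'); cv2.imwrite('pics/t17b.png',cv2.resize(im[160:320,300:540],None,fx=3,fy=3,interpolation=cv2.INTER_CUBIC))
E
```

```text
t: 27.45
ee_pos: [0.5046, -0.3316, 0.3374]
tool_rot: [0.002, 0.706, 0.708, 0.0]
force: [0.7, 1.0, -2.0]
width: 0.224
scoop o [ 0.5049 -0.3319  0.2554] lip [ 0.5051 -0.3979  0.2556] yaw -89.81 pitch -0.18 roll 0.20
[-0.09002368  0.66555311 -2.00185572]
```

View pics/s17b.png

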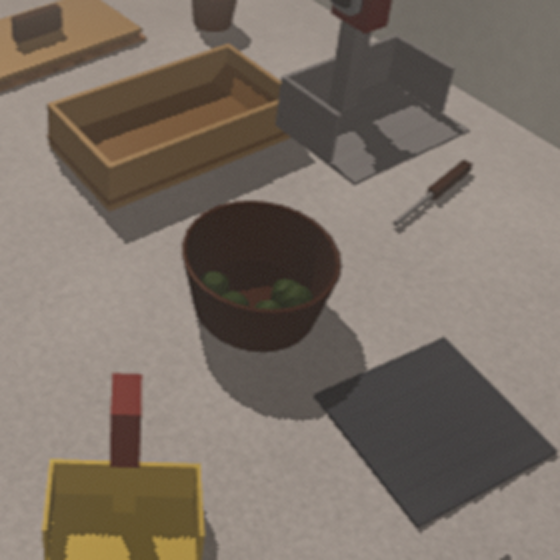

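View pics/t17b.png

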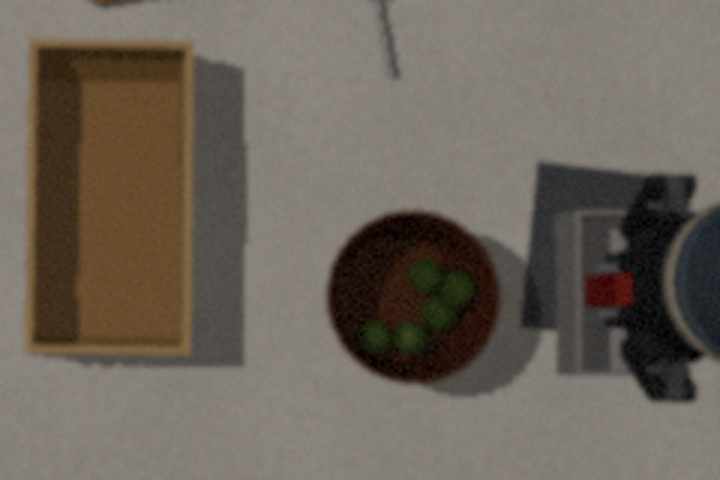

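The tray is empty and all five nuggets are in the cup. Next, the scoop goes back to its rest.

Run:
```python
from h import *
p,R=scoop_tcp([.522,-.4437,.06],-5.2,0); delta(p,R)
```

```text
t [-110.2   19.3  192.4] w [ 6.00e-02 -1.50e-01 -8.49e+01]
```

```bash
python3 -m pendant '-15 2 0 0 0 -10 -1;-30 4 0 0 0 -20 -1;-45 6 0 0 0 -30 -1;-60 9 0 0 0 -40 -1;-75 12 10 0 0 -50 -1;-90 15 30 0 0 -60 -1;-100 18 60 0 0 -70 -1;-110 19 100 0 -0.1 -80 -1;-110 19 145 0 -0.1 -85 -1;-110 19 180 0 -0.1 -85 -1;-110 19 192 0 -0.1 -85 -1;-110 19 192 0 -0.1 -85 -1'
python3 - <<'E'
from h import *
scoop_now()
p,R=scoop_tcp([.522,-.4437,.005],-5.2,0); delta(p,R)
E
```

```text
t: 29.05
ee_pos: [0.5209, -0.4458, 0.1416]
tool_rot: [-0.001, 0.046, 0.999, 0.001]
force: [0.3, 0.6, -0.7]
width: 0.219
scoop o [ 0.5208 -0.4457  0.0596] lip [ 0.5865 -0.4518  0.0595] yaw -5.29 pitch 0.06 roll 0.08
t [-1.   2.2 54.6] w [ 0.08 -0.06 -0.09]
```

```bash
python3 -m pendant '0 1 25 0 0 0 -1;0 1 42 0 0 0 -1;0 1 50 0 0 0 -1;0 1 54 0 0 0 -1;0 1 55 0 0 0 -1;0 1 55 0 0 0 -1'
```

```text
t: 29.8
ee_pos: [0.5219, -0.4448, 0.088]
tool_rot: [0.0, 0.046, 0.999, -0.001]
force: [0.4, 0.8, -1.9]
width: 0.223
```

```bash
python3 -m pendant '0 0 1 0 0 0 -1;0 0 2 0 0 0 -1;0 0 2.5 0 0 0 -1;0 0 2.5 0 0 0 -1'
```

```text
t: 30.3
ee_pos: [0.5217, -0.4449, 0.0862]
tool_rot: [0.0, 0.046, 0.999, -0.001]
force: [-2.0, 1.3, 9.0]
width: 0.222
```

Contact. Release and rise.

```bash
python3 -m pendant '0 0 0 0 0 0 0;0 0 0 0 0 0 1;0 0 0 0 0 0 1;0 0 0 0 0 0 1;0 0 0 0 0 0 1;0 0 -30 0 0 0 1;0 0 -80 0 0 0 1;0 0 -140 0 0 0 1;0 0 -170 0 0 0 1;0 0 -170 0 0 0 1'
python3 - <<'E'
from h import *
snap('wrist','w18');snap('top','t18');snap('side','s18');print(cur()[0])
im=cv2.imread('pics/s18.png'); cv2.imwrite('pics/s18b.png',cv2.resize(im[180:480,220:580],None,fx=2,fy=2,interpolation=cv2.INTER_CUBIC))
E
```

```text
t: 31.55
ee_pos: [0.5229, -0.4447, 0.258]
tool_rot: [0.002, 0.046, 0.999, -0.002]
force: [-0.6, 0.4, 0.6]
width: 0.999
[ 0.52102893 -0.44444409  0.25379587]
```

View pics/w18.png

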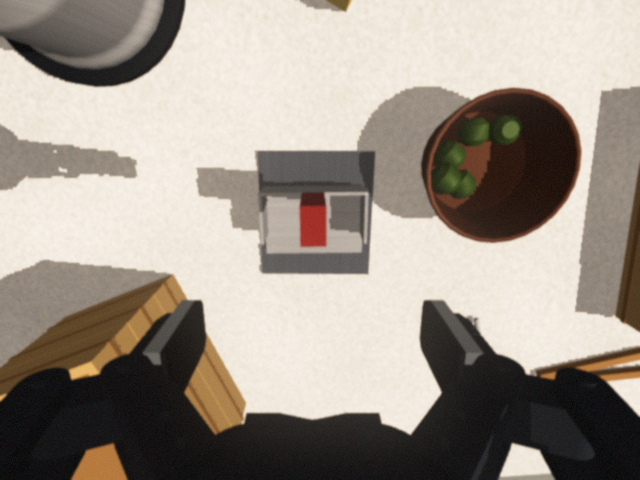

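View pics/s18b.png

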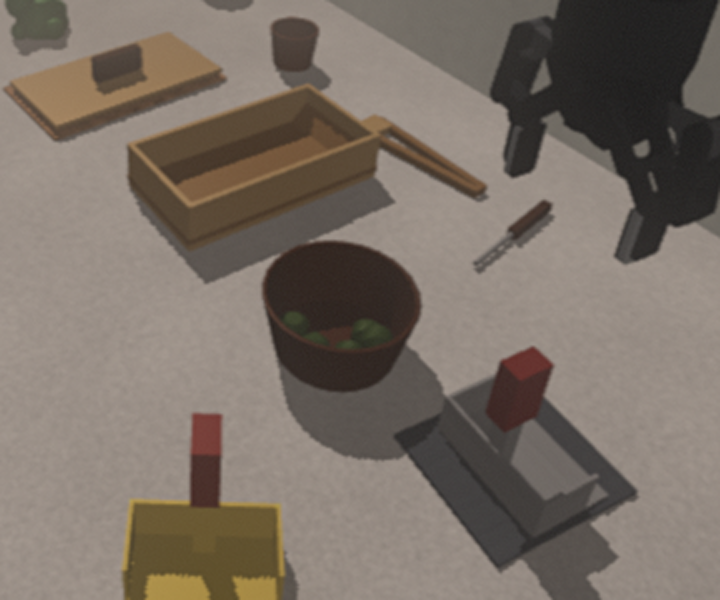

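View pics/t18.png

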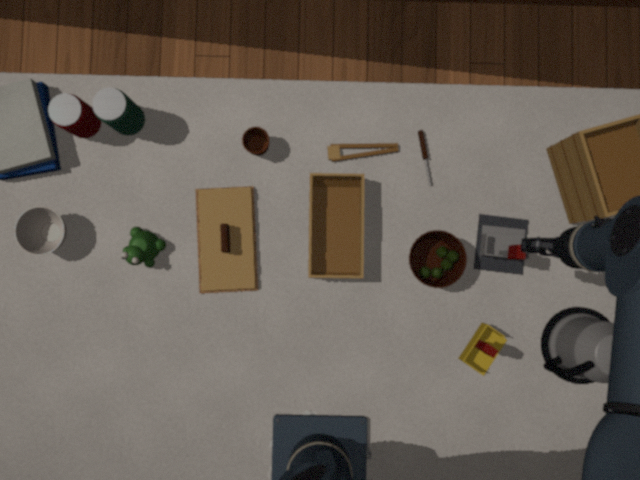

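The scoop stands on its rest at (313,220), all five nuggets are in the cup, and the lid is still on the mat at (226,239). Next I'll measure the lid.

Run:
```python
import cv2
im=cv2.imread('pics/t18.png'); cv2.imwrite('pics/t18b.png',cv2.resize(im[165:310,180:380],None,fx=4,fy=4,interpolation=cv2.INTER_CUBIC))
```

```text
(no output)
```

View pics/t18b.png

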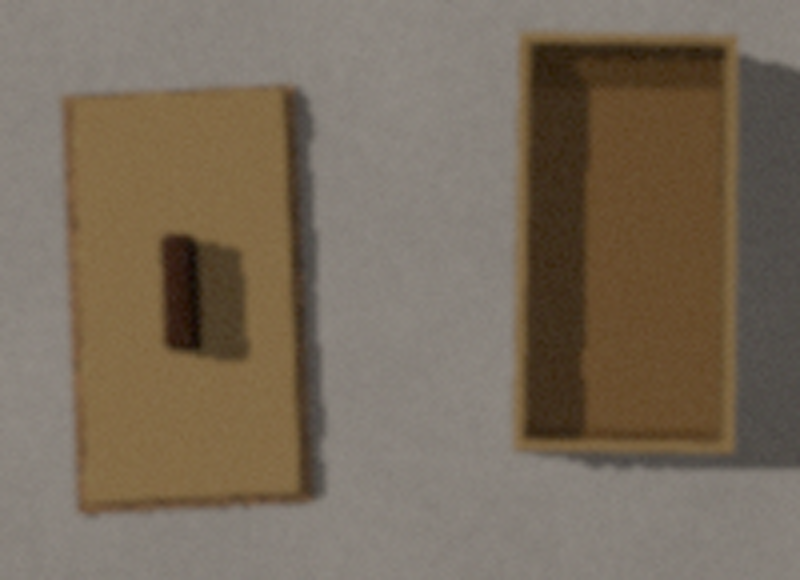

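```bash
python3 - <<'E'
from h import *
delta([.544,.241,.2],down(94))
E
python3 -m pendant '0 45 0 0 0 0 1;0 100 0 0 0 0 1;0 160 0 0 0 -1 1;0 220 0 0 0 -2 1;0 280 0 0 0 -3 1;0 340 0 0 0 -4 1;0 400 0 0 0 -5 1;0 460 0 0 0 -6 1;0 520 0 0 0 -7 1;10 580 10 0 0 -8 1;20 640 30 0 0 -9 1;38 684 54 0 0 -9.2 1'
```

```text
t [ 39.4 684.7  53.7] w [-0.01 -0.07 -9.22]
t: 33.2
ee_pos: [0.5454, 0.2424, 0.1987]
tool_rot: [-0.0, -0.035, 0.999, -0.0]
force: [0.3, -0.4, 0.1]
width: 0.998
```

```bash
python3 -m pendant '0 0 0 0 0 0 1;0 0 0 0 0 0 1'
python3 - <<'E'
from h import *
snap('wrist','w19');print(cur()[0])
E
```

```text
t: 33.45
ee_pos: [0.5458, 0.2394, 0.1993]
tool_rot: [-0.001, -0.035, 0.999, -0.001]
force: [1.1, -0.4, -0.3]
width: 1.002
[0.54633074 0.23874187 0.19978127]
```

View pics/w19.png

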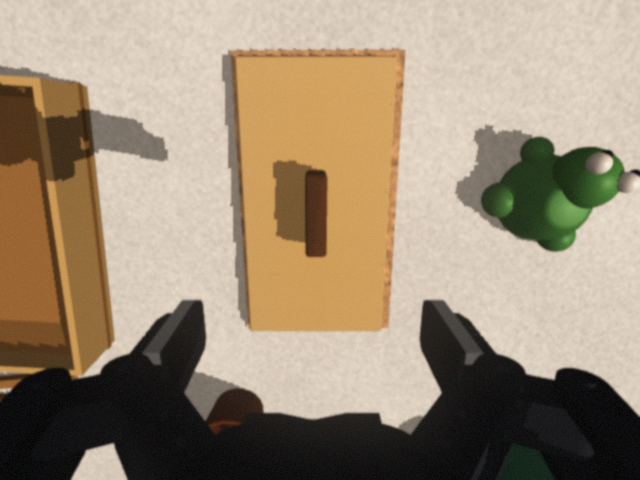

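Run:
```python
from h import *
p=np.array([px2w('w19',u,v,.051) for u,v in [(305.5,172),(327,172),(327,256),(306,256)]]);print(p.mean(0))
p=np.array([px2w('w19',u,v,.017) for u,v in [(234,56),(397,56),(383,329),(251,329)]]);print(p.mean(0)); e=p[2]+p[3]-p[0]-p[1]; print(np.degrees(np.arctan2(e[1],e[0])))
delta([.5445,.2405,.0235],down(94))
```

```text
[0.54164102 0.24054167 0.051     ]
[0.54226639 0.24079644 0.017     ]
4.485893962086637
t [  1.6   2.2 176.3] w [-0.11 -0.04 -0.09]
```

```bash
python3 -m pendant '2 2.5 60 0 0 0 1;2 2.5 120 0 0 0 1;2 2.5 160 0 0 0 1;2 2.5 175 0 0 0 1;2 2.5 175 0 0 0 1;2 2.5 175 0 0 0 -1;2 2.5 175 0 0 0 -1;2 2.5 175 0 0 0 -1;2 2.5 175 0 0 0 -1;2 2.5 175 0 0 0 -1;2 2.5 175 0 0 0 -1' 60
python3 -m pendant '0 0 -4 0 0 0 -1;0 0 -10 0 0 0 -1;0 0 -50 0 0 0 -1;0 0 -100 0 0 0 -1;0 0 -150 0 0 0 -1;0 0 -150 0 0 0 -1'
python3 - <<'E'
from h import *
delta([.581,-.0274,.16],down(90.4))
E
```

```text
t: 34.88
ee_pos: [0.5443, 0.2425, 0.0261]
tool_rot: [0.001, -0.035, 0.999, -0.0]
force: [-0.5, -1.2, 5.8]
width: 0.2
t: 35.62
ee_pos: [0.5453, 0.2439, 0.1795]
tool_rot: [0.003, -0.035, 0.999, 0.001]
force: [0.3, 0.7, -2.6]
width: 0.199
t [ -16.7 -273.2   19.1] w [0.12 0.35 3.58]
```

```bash
python3 -m pendant '-3 -45 0 0 0.1 0.6 -1;-6 -95 0 0 0.2 1.2 -1;-9 -145 0 0 0.3 1.8 -1;-12 -195 0 0 0.3 2.4 -1;-15 -240 0 0 0.3 3 -1;-17 -265 10 0 0.3 3.6 -1;-17 -273 19 0 0.3 3.6 -1;-17 -273 19 0 0.3 3.6 -1;-17 -273 19 0 0.3 3.6 -1'
python3 - <<'E'
from h import *
snap('top','t20');snap('side','s20')
delta([.581,-.0274,.10],down(90.4))
im=cv2.imread('pics/s20.png'); cv2.imwrite('pics/s20b.png',cv2.resize(im[130:330,240:460],None,fx=3,fy=3,interpolation=cv2.INTER_CUBIC))
E
```

```text
t: 36.75
ee_pos: [0.5797, -0.0265, 0.1568]
tool_rot: [-0.002, -0.005, 1.0, 0.0]
force: [-0.5, -0.1, -1.5]
width: 0.198
t [-1.3 -0.4 57. ] w [-0.02 -0.25  0.12]
```

View pics/s20b.png

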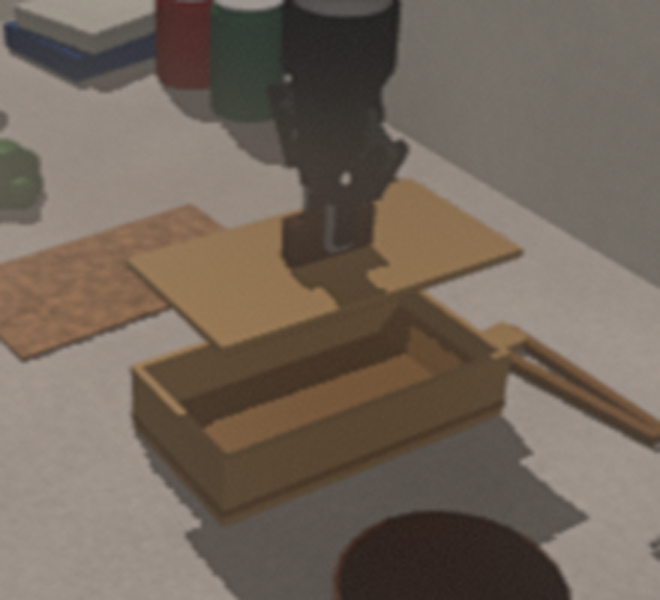

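```bash
python3 -m pendant '-1 0 25 0 -0.2 0.1 -1;-1 0 50 0 -0.2 0.1 -1;-1 0 66 0 -0.2 0.1 -1;-1 0 74 0 -0.2 0.1 -1;-1 0 78 0 -0.2 0.1 -1;-1 0 80 0 -0.2 0.1 -1;-1 0 80 0 -0.2 0.1 -1'
```

```text
t: 37.72
ee_pos: [0.5806, -0.0289, 0.077]
tool_rot: [-0.0, -0.002, 1.0, -0.001]
force: [1.1, -1.1, -1.1]
width: 0.192
```

```bash
python3 -m pendant '0 1 1 0 0 0 -1;0 1 2 0 0 0 -1;0 1 2.5 0 0 0 -1;0 1 2.5 0 0 0 -1'
```

```text
t: 38.22
ee_pos: [0.5805, -0.0277, 0.0751]
tool_rot: [-0.0, -0.002, 1.0, -0.001]
force: [-2.6, -0.9, 8.0]
width: 0.196
```

Seated at the expected height with 8 N of contact. I'll release and retreat straight up.

```bash
python3 -m pendant '0 0 0 0 0 0 0;0 0 0 0 0 0 1;0 0 0 0 0 0 1;0 0 0 0 0 0 1;0 0 -20 0 0 0 1;0 0 -60 0 0 0 1;0 0 -120 0 0 0 1;0 0 -170 0 0 0 1;0 50 -180 0 0 0 1;0 110 -180 0 0 0 1;0 170 -180 0 0 0 1;0 220 -180 0 0 0 1'
python3 - <<'E'
from h import *
snap('top','t21');snap('side','s21');snap('wrist','w21')
im=cv2.imread('pics/s21.png'); cv2.imwrite('pics/s21b.png',cv2.resize(im[180:480,220:580],None,fx=2,fy=2,interpolation=cv2.INTER_CUBIC))
im=cv2.imread('pics/t21.png'); cv2.imwrite('pics/t21b.png',cv2.resize(im[160:310,300:540],None,fx=3,fy=3,interpolation=cv2.INTER_CUBIC))
E
```

```text
t: 39.72
ee_pos: [0.579, 0.195, 0.2557]
tool_rot: [-0.0, -0.003, 1.0, 0.0]
force: [0.7, -0.1, -0.2]
width: 0.999
```

View pics/s21b.png

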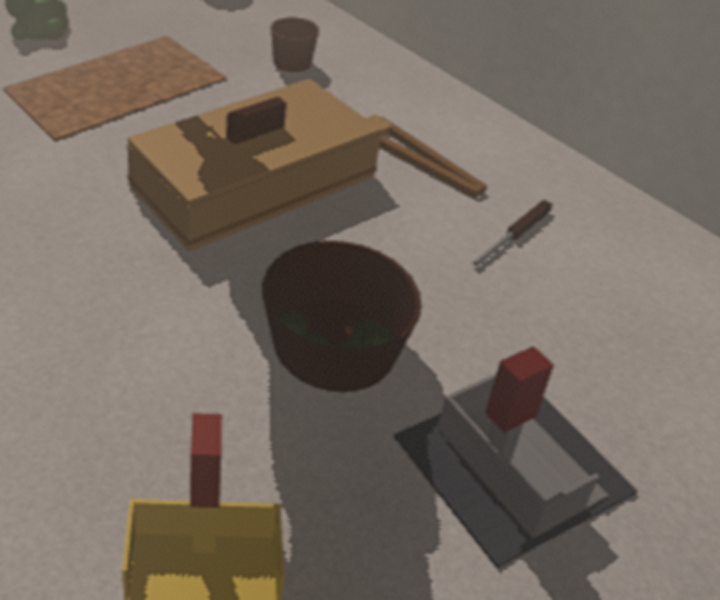

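View pics/t21b.png

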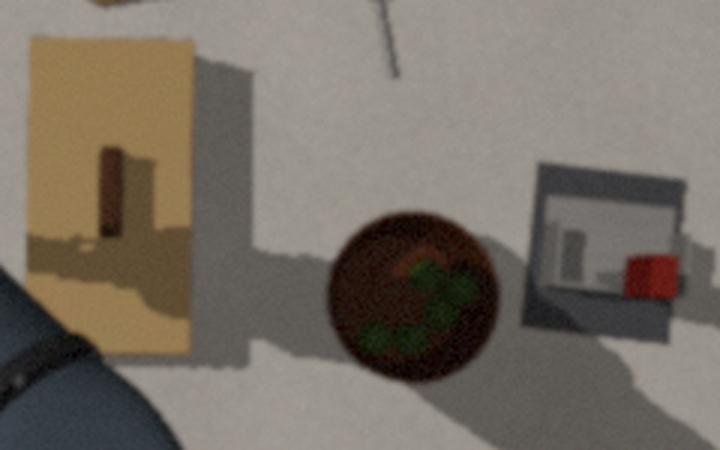

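View pics/t21.png

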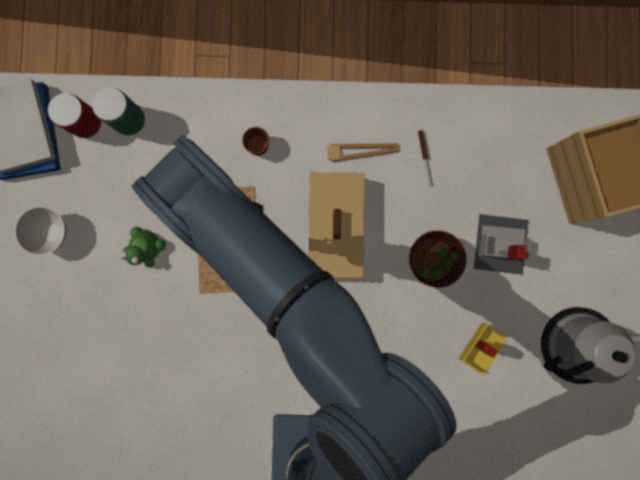

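The lid is flush on the tray with its corners at the same pixels as before removal. The scoop is upright inside its rest plate, five nuggets are in the standing cup, and the bystanders haven't moved. Handing in.

```bash
python3 -m pendant '0 0 0 0 0 0 1;0 0 0 0 0 0 1'
python3 - <<'E'
from h import *
print(ticket.hand_in())
E
```

```text
t: 40.12
ee_pos: [0.58, 0.1907, 0.2543]
tool_rot: [-0.001, -0.001, 1.0, -0.001]
force: [0.7, -0.2, -0.8]
width: 1.0
the job is handed in; nothing more can be done
None
```

The job is done and handed in at about 40 s; no verdict was reported. I laid the lid on the mat, moved all five nuggets to the brown cup in one scoop, stood the scoop on its rest plate and put the lid back on the tray.

**Last checks:**
- **Lid:** it sits flush on the tray. Its corners are within a pixel of where they started, and the seating height matched, with 8 N of contact before release.
- **Tea:** the tray was empty after the pour. The last picture shows all five nuggets in the upright cup.
- **Scoop:** it stands upright, about 1 mm from the rest's origin by the robot's reading at release.
- **Bystanders:** the frog, small tea cup, tongs and tea pick show no movement in the pictures, and I saw no knock to the scoop, lid or cup.

**One irregularity:** the nuggets jammed for a moment against the tray's slope, with about 57 N at the wrist, under the 120 N limit. Backing off slightly and scooping up the slope cleared it. The other checks agreed to within 2–3 mm.

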